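Drive seized pins out of a gel-casting bar into the cleaning basket

TASK

The lock pins still sitting in the gel-casting clamp bar are seized with dried gel: use the drift punch through the small holes to drive every one of them right out of the other side. Then put all of those pins into the open cleaning basket and swing the basket's bar fully closed, so that it rests in its fork. Leave the punch back on the rubber mat, and do not disturb the jar, the tip box or the ice box.

Things in the scene. Friction and masses are not known exactly. Their poses are not given: they have to be found in the camera images.
- bar: Aluminium clamp bar fixed to the bench, 232 mm long (x; low feet to 138 mm from the middle), 40 mm thick (y), 48 mm high (brass spring plungers to 54 mm), origin at the centre of its underside. Five bores run along y, at x = -84, -42, 0, 42, 84 mm; some are empty. The plungers grip the pins: a pin needs 5 to 10 N to move, and leaves only on the +y side, where it drops 19 mm to the bench.
- bail (a joint): Swing bar on the basket, rad: 0 = closed, level across the basket's mouth in the fork on its -y rim; grows as the bar swings up and outwards to the +y side (1.57 = upright, stop at 2.6). It stays where it is left (stiff hinge; 1 to 1.5 N at its end moves it). 14 mm wide (along the hinge axis), 6 mm thick, 132 mm long from the hinge.
- bail_hinge (a point): Centre of the swing bar's hinge, 48 mm to the +y side of the basket's middle and 48 mm above the bench; the hinge axis is the basket's x axis, and the point has the basket's axes.
- bail_grip (a point): Point to take the swing bar by: on its centre line, 120 mm from the hinge, 12 mm short of its free end. When closed this point lies 72 mm to the -y side of the basket's middle, 23 mm clear of the fork, 48 mm up.
- basket: Stainless basket fixed to the bench, open on top, 130 (x) x 90 (y) x 45 mm high outside, walls and floor 3 mm; origin at the centre of its underside. On the -y rim stands the two-pronged fork (to 56 mm high, gap 18 mm) that catches the swing bar.
- punch_center (a point): Drift punch, lying on the mat, nose roughly towards the bar: centre of its square body (16 x 16 x 90 mm, dark steel). The point's x axis runs along the punch to the nose, a round rod 7 mm in diameter and 55 mm long in line with the body (tip 100 mm from this centre); an 8 mm striking stub is at the other end. About 150 g.
- mat: Rubber mat fixed to the bench, 150 (x) x 240 (y) x 3 mm, origin at the centre of its underside: the punch's place.
- pin1_center (a point): Centre of pin 1, a square steel pin 14 x 14 mm, 32 mm long along the point's y axis, 45 g. If present it starts in the bore of hole 1, its centre 21.5 mm behind the hole's mouth, 2.5 mm below flush with the bar's +y face.
- hole1 (a point): Centre of the mouth of small hole 1 on the bar's -y face, 26 mm up; the point has the bar's axes, +y pointing into the bore. The small hole is square, 12 x 12 mm, 5 mm deep; behind this shoulder the bore is 15 x 15 mm (floor 19 mm up), open on the +y face; an 11 x 13 mm slot in the bar's top near that face shows whether a pin is in it.
- pin2_center (a point): Centre of pin 2, a square steel pin 14 x 14 mm, 32 mm long along the point's y axis, 45 g. If present it starts in the bore of hole 2, its centre 21.5 mm behind the hole's mouth, 2.5 mm below flush with the bar's +y face.
- hole2 (a point): Centre of the mouth of small hole 2 on the bar's -y face, 26 mm up; the point has the bar's axes, +y pointing into the bore. The small hole is square, 12 x 12 mm, 5 mm deep; behind this shoulder the bore is 15 x 15 mm (floor 19 mm up), open on the +y face; an 11 x 13 mm slot in the bar's top near that face shows whether a pin is in it.
- pin3_center (a point): Centre of pin 3, a square steel pin 14 x 14 mm, 32 mm long along the point's y axis, 45 g. If present it starts in the bore of hole 3, its centre 21.5 mm behind the hole's mouth, 2.5 mm below flush with the bar's +y face.
- hole3 (a point): Centre of the mouth of small hole 3 on the bar's -y face, 26 mm up; the point has the bar's axes, +y pointing into the bore. The small hole is square, 12 x 12 mm, 5 mm deep; behind this shoulder the bore is 15 x 15 mm (floor 19 mm up), open on the +y face; an 11 x 13 mm slot in the bar's top near that face shows whether a pin is in it.
- pin4_center (a point): Centre of pin 4, a square steel pin 14 x 14 mm, 32 mm long along the point's y axis, 45 g. If present it starts in the bore of hole 4, its centre 21.5 mm behind the hole's mouth, 2.5 mm below flush with the bar's +y face.
- hole4 (a point): Centre of the mouth of small hole 4 on the bar's -y face, 26 mm up; the point has the bar's axes, +y pointing into the bore. The small hole is square, 12 x 12 mm, 5 mm deep; behind this shoulder the bore is 15 x 15 mm (floor 19 mm up), open on the +y face; an 11 x 13 mm slot in the bar's top near that face shows whether a pin is in it.
- pin5_center (a point): Centre of pin 5, a square steel pin 14 x 14 mm, 32 mm long along the point's y axis, 45 g. If present it starts in the bore of hole 5, its centre 21.5 mm behind the hole's mouth, 2.5 mm below flush with the bar's +y face.
- hole5 (a point): Centre of the mouth of small hole 5 on the bar's -y face, 26 mm up; the point has the bar's axes, +y pointing into the bore. The small hole is square, 12 x 12 mm, 5 mm deep; behind this shoulder the bore is 15 x 15 mm (floor 19 mm up), open on the +y face; an 11 x 13 mm slot in the bar's top near that face shows whether a pin is in it.
- jar: Glass jar with a white lid, 90 mm across, 120 mm high; loose; origin at the centre of its underside. Not part of the job.
- tipbox: Pipette-tip box, 85 x 125 x 61 mm, loose; origin at the centre of its underside. Not part of the job.
- icebox: Blue ice box with tubes, 110 x 160 x 63 mm, loose; origin at the centre of its underside. Not part of the job.

How it is judged:
By the outcome, as a careful person would: the job done as asked, in the order asked, and still so for the second after the job is handed in, with the robot touching nothing.
Of pin1, pin2, pin3, pin4, pin5 only 3 to 5 are there at a start; the rules pass over those that are not, and their reading is None.
At some moment in a run one of punch may be knocked a few centimetres aside while the robot is not near it.
Once in a run the grip may slacken for a moment while it holds something.
It also fails if it takes over 210 s, if anything falls off the work surface, if the arm or the gripper's body presses on something with over 40 N, if the wrist force passes 120 N, or if a joint passes its speed limit or range.

ROBOT

A 7-joint arm with a two-finger parallel gripper is mounted at the origin on the work surface. World frame = base frame: x ahead of the robot, y to its left, z up, the work surface at z = 0. Lengths are in m, angles in rad, forces in N, time in s.
With the tool pointing down it reaches from about 0.425 to 0.8 m from the base axis. Payload 8.3 kg.
Tool frame: the origin (TCP) lies on the centre line of the jaws, within the pads' length; the fingertips stand 14 mm ahead of it and the grasp point (between the pads) lies 5 mm behind it (bot.finger_overhang is the distance from the TCP to the fingertips, in m); x points along the fingers, y is the direction in which the jaws open and shut, and the axes are right-handed (so a half turn about x gives the same grasp; the last joint's range is limited). The gripper opens to 85 mm and grips with 20 to 120 N. Pads are 22 mm wide; open, the fingers measure 114 mm over their backs; the gripper's body (76 mm by 85 mm) begins 54 mm behind the grasp point. The pads swing forward as they close: fully open they stand 13 mm farther back than shut.
Start: joints at [-1.354, 0.383, 0.016, 1.37, -0.006, 1.388, -0.046], TCP at [0.173, 0.601, 0.213] pointing down, gripper open.
Joint ranges: [-2.95, 2.95], [-0.25, 2.06], [-1.52, 1.56], [0.18, 2.33], [-1.44, 4.58], [0.02, 2.06], [-3.01, 3.01]. Speed limits (rad/s): [2.39, 2.39, 3.01, 3.01, 3.14, 3.14, 3.14].

INTERFACE

Orientations are given as [roll, pitch, yaw] about the fixed x, y, z axes, in that order (R = Rz(yaw) Ry(pitch) Rx(roll)).
In Python, from bench import bot gives the robot as it stands.
- The arm moves only by the shell command python3 -m creep 'ROWS' [OPENING] [FORCE]. ROWS is JSON, a list of rows, each a list of 4 numbers: the shift along the tool's x, y, z in mm, then the turn about the tool's x in rad. A call has 1 to 20 rows; each row is the pose to reach, as a shift and turn from the pose commanded when the call began, along the tool's axes at that moment; what a row does not reach only later rows make up. A row lasts 1/8 s, in which the tool goes at most 62.5 mm and 10.7 degrees, less where a joint would pass 70% of its speed; a pose out of reach is approached as far as the arm can. A call with a gripper value outside its range is refused whole. OPENING is the opening in per cent of the stroke, from 0 (shut) to 100 (fully open), set as the call begins (- or left out, the last holds). The fingers move at their own pace and stop on an object; FORCE is the grip in N (left out, the last holds). Time passes only in rows, so rows that repeat a pose let the fingers close. It gives the time, the measured TCP pose, the force and the opening at its end, in the units of the state.
- bot.get_obs(): the state, without advancing time (a new reading comes with each control period).
- bot.grab_frame(name): name is "scene" or "top"; returns the picture (480x640x3 uint8, red, green, blue); there is no depth.
- bot.calibration(name): a dict with "mtx" (3x3 intrinsics, pixels), "world_to_cam" (4x4, takes a point from world to camera coordinates). Camera axes: x right, y up, looking along -z (the intrinsics and any distortion apply to the point x, -y, -z); pixel columns grow to the right and rows downward; lengths in m; the calibration is good to about 2 mm. A picture is of the moment at which its call begins. calibration takes no time and is no camera call.
- bot.job_done(): hands the job in, once; it reports no verdict.
The state is a dict: "clock": time; "joints": joint angles; "qvel": joint speeds; "tau": joint torques, N m; "tool_pos": TCP position; "tool_rot": TCP orientation; "force": force on the tool from outside, world axes, zero at the start; "wrist_torque": the same for the moment, N m; "opening": opening from 0.0 (shut) to 1.0 (fully open).
Only numpy, scipy, OpenCV 4.12 (cv2) and the standard library are available. Lean on these libraries where they do the work, as an engineer would, in place of code of your own. Each camera call takes 0.05 s, during which the arm holds its last target. There are 200 camera calls.

## Working session

There is one attempt and no reset: what is moved stays moved. The work goes in short steps, Python scripts to look and compute and a shell command to move; the robot and the scene stay as the last step left them, time stands still between calls to the robot, and variables do not carry over. Pictures are saved under pics/ and viewed, about 12 in all and at most 16, crops included, and the job is handed in when it is done.

```bash
ls; mkdir -p pics
python3 - <<'E'
from bench import bot
import cv2,numpy as np
for n in("scene","top"):
    im=bot.grab_frame(n); cv2.imwrite(f"pics/{n}0.png",im[:,:,::-1])
    c=bot.calibration(n); print(n,np.round(c["mtx"],1).tolist(),np.round(c["world_to_cam"],4).tolist(),[k for k in c])
o=bot.get_obs(); print({k:np.round(v,3).tolist() for k,v in o.items()})
E
```

```text
pics
scene [[528.1, 0.0, 315.7], [0.0, 528.1, 236.1], [0.0, 0.0, 1.0]] [[0.6791, 0.734, 0.0093, -0.2929], [-0.5446, 0.4953, 0.6768, 0.3329], [0.4921, -0.4647, 0.7361, -1.7766], [0.0, 0.0, 0.0, 1.0]] ['mtx', 'world_to_cam']
top [[531.0, 0.0, 326.8], [0.0, 531.0, 244.9], [0.0, 0.0, 1.0]] [[-0.0215, -0.9998, -0.0024, -0.109], [0.9875, -0.0216, 0.1559, -0.5854], [-0.1559, 0.001, 0.9878, -1.1459], [0.0, 0.0, 0.0, 1.0]] ['mtx', 'world_to_cam']
{'clock': 0.1, 'joints': [-1.354, 0.384, 0.016, 1.371, -0.006, 1.388, -0.046], 'qvel': [0.001, -0.003, -0.0, -0.002, -0.001, -0.0, -0.002], 'tau': [0.003, -62.913, 0.847, -37.276, 0.017, 0.01, 0.0], 'tool_pos': [0.172, 0.6, 0.212], 'tool_rot': [-1.559, 1.569, -1.838], 'force': [0.268, -0.022, -0.006], 'wrist_torque': [-0.037, 0.014, -0.018], 'opening': 1.004}
```

View pics/top0.png

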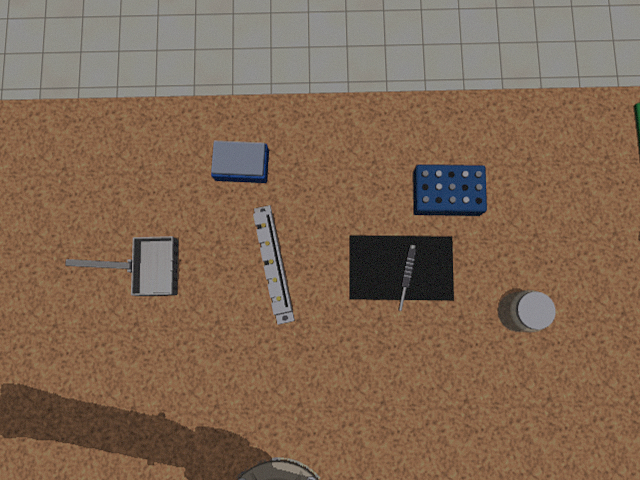

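View pics/scene0.png

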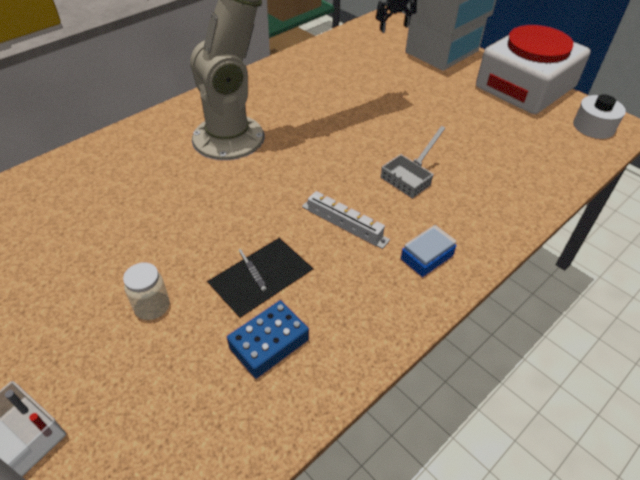

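The overview shows everything: the bar at about (273,265) in the top view, basket (155,265) with its swing bar open to the left, and the punch (407,275) on the mat. Next come zoomed crops and measured corners.

```bash
cat > h.py <<'E'
from bench import bot
import cv2,numpy as np
def cam(n):
    c=bot.calibration(n); return np.array(c["mtx"]),np.array(c["world_to_cam"])
def ray(n,u,v):
    K,T=cam(n); d=np.array([(u-K[0,2])/K[0,0],-(v-K[1,2])/K[1,1],-1.]); R=T[:3,:3]
    return -R.T@T[:3,3], R.T@d
def onz(n,u,v,z):
    o,d=ray(n,u,v); return o+d*(z-o[2])/d[2]
def proj(n,p):
    K,T=cam(n); q=T[:3,:3]@np.asarray(p)+T[:3,3]; return np.array([K[0,0]*q[0]/-q[2]+K[0,2],K[1,1]*-q[1]/-q[2]+K[1,2]])
def two(pt,ps):
    A=[];b=[]
    for n,p in(("top",pt),("scene",ps)):
        o,d=ray(n,*p); d/=np.linalg.norm(d); M=np.eye(3)-np.outer(d,d); A.append(M); b.append(M@o)
    return np.linalg.lstsq(np.vstack(A),np.hstack(b),rcond=None)[0]
def crop(n,x,y,w,h,s,out):
    im=bot.grab_frame(n) if isinstance(n,str) else n
    c=cv2.resize(im[y:y+h,x:x+w],None,fx=s,fy=s,interpolation=cv2.INTER_CUBIC); cv2.imwrite(out,c[:,:,::-1]); return im
def st():
    o=bot.get_obs(); print({k:np.round(o[k],4).tolist() for k in("clock","tool_pos","tool_rot","force","opening")})
E
python3 - <<'E'
from h import *
a=bot.grab_frame("top"); b=bot.grab_frame("scene")
A=cv2.resize(a[195:335,230:320],None,fx=4,fy=4,interpolation=cv2.INTER_CUBIC)
B=cv2.resize(b[185:255,295:395],None,fx=4.4,fy=4.4,interpolation=cv2.INTER_CUBIC)
C=cv2.resize(a[235:315,380:420],None,fx=4,fy=4,interpolation=cv2.INTER_CUBIC)
o=np.zeros((600,800,3),np.uint8); o[:560,:360]=A; o[:308,360:800]=B; o[310:590,400:560]=cv2.resize(a[240:310,385:425],None,fx=4,fy=4,interpolation=cv2.INTER_CUBIC)
o[320:520,570:800]=cv2.resize(a[225:305,125:217],None,fx=2.5,fy=2.5)
cv2.imwrite("pics/z1.png",o[:,:,::-1])
def rect(m,n,z):
    cs=[c for c in cv2.findContours(m.astype(np.uint8),0,2)[0]]
    c=max(cs,key=cv2.contourArea); r=cv2.minAreaRect(c); bx=cv2.boxPoints(r)
    print(np.round(r[0],1),np.round(r[1],1),round(r[2],1),[np.round(onz(n,*p,z)*1000).tolist() for p in bx]); return c
hsv=cv2.cvtColor(a,cv2.COLOR_RGB2HSV)
m=np.zeros(a.shape[:2],bool); m[195:335,230:320]=((hsv[...,1]<50)&(hsv[...,2]>100))[195:335,230:320]
print("bar");rect(m,"top",.048)
m=np.zeros(a.shape[:2],bool); m[225:305,125:190]=((hsv[...,1]<50))[225:305,125:190]
print("basket");rect(m,"top",.045)
m=np.zeros(a.shape[:2],bool); m[245:285,50:128]=((hsv[...,1]<60))[245:285,50:128]
print("bail");rect(m,"top",.1)
m=np.zeros(a.shape[:2],bool); m[225:315,340:470]=((hsv[...,2]<50))[225:315,340:470]
print("mat");rect(m,"top",.003)
m=np.zeros(a.shape[:2],bool); m[238:318,385:425]=((hsv[...,1]<60)&(hsv[...,2]>65))[238:318,385:425]
print("punch");rect(m,"top",.015)
E
```

```text
bar
[272.6 264.6] [118.5  19.3] 78.1 [[670.0, 48.0, 48.0], [678.0, 5.0, 48.0], [416.0, -47.0, 48.0], [409.0, -6.0, 48.0]]
basket
[151.  265.5] [59. 52.] 90.0 [[613.0, 333.0, 45.0], [611.0, 215.0, 45.0], [478.0, 212.0, 45.0], [480.0, 328.0, 45.0]]
bail
[ 96.6 263.6] [61.9  8.8] 5.6 [[543.0, 436.0, 100.0], [562.0, 435.0, 100.0], [546.0, 303.0, 100.0], [527.0, 304.0, 100.0]]
mat
[401.5 267.5] [ 63. 103.] 90.0 [[609.0, -176.0, 3.0], [604.0, -416.0, 3.0], [458.0, -408.0, 3.0], [463.0, -172.0, 3.0]]
punch
[404.3 288.2] [ 7.3 44.9] 11.3 [[437.0, -276.0, 15.0], [536.0, -300.0, 15.0], [533.0, -316.0, 15.0], [433.0, -291.0, 15.0]]
```

View pics/z1.png

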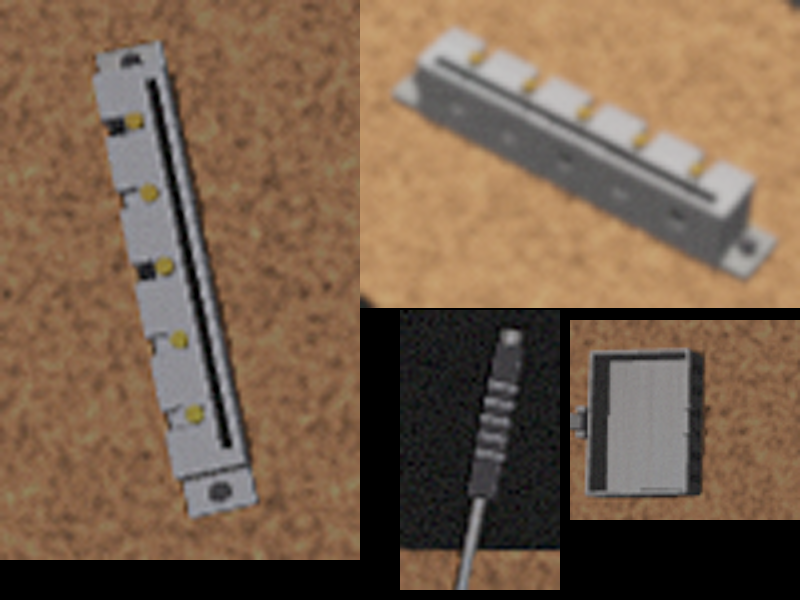

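Pins sit in holes 1, 2 and 4: slots at crop (160,193), (179,339) and (194,413) are filled. Slots 3 and 5 are dark, and the scene view agrees. The punch nose points toward −x. Next: precise bar and punch poses and the grasp move.

```bash
cat >> h.py <<'E'
from scipy.spatial.transform import Rotation as Ro
def plan(p,phi=None):
    """p target TCP (m); phi: world yaw wanted of the jaw axis (tool y), mod pi"""
    o=bot.get_obs(); R=Ro.from_euler("xyz",o["tool_rot"]).as_matrix()
    d=R.T@(np.asarray(p)-o["tool_pos"])*1000; cur=np.arctan2(R[1,1],R[0,1])
    t=0 if phi is None else -((phi-cur+np.pi/2)%np.pi-np.pi/2)   # +turn about tool x(down) = -yaw
    print("shift",np.round(d,1).tolist(),"turn",round(t,3),"jaw yaw",round(cur,3),"j7",round(float(o["joints"][6]),2),"down",np.round(R[:,0],3).tolist())
E
python3 - <<'E'
from h import *
a=bot.grab_frame("top"); hsv=cv2.cvtColor(a,cv2.COLOR_RGB2HSV); b=bot.grab_frame("scene")
def blobs(im,x0,y0,x1,y1):
    h=cv2.cvtColor(im,cv2.COLOR_RGB2HSV)[y0:y1,x0:x1]; m=((h[...,0]>20)&(h[...,0]<35)&(h[...,1]>110)&(h[...,2]>90)).astype(np.uint8)
    n,l,s,c=cv2.connectedComponentsWithStats(m); return [(c[i]+[x0,y0]) for i in range(1,n) if s[i,4]>2]
pt=blobs(a,250,205,300,325); ps=blobs(b,300,190,390,250)
print("plung",np.round(pt,1).tolist(),np.round(ps,1).tolist())
W=np.array([onz("top",*p,.054) for p in pt]); print(np.round(W*1000,1).tolist())
# left edge of bar top
L=[]
g=cv2.cvtColor(a,cv2.COLOR_RGB2HSV)[...,1].astype(float)
for v in range(218,312):
    row=g[v,245:290]; k=np.where(row<70)[0]
    if len(k): 
        j=k[0]; 
        L.append((245+j-1+(row[j-1]-70)/(row[j-1]-row[j]+1e-9),v))
L=np.array(L); P=np.array([onz("top",u,v,.048)[:2] for u,v in L])
k=np.ones(len(P),bool)
for _ in range(8):
    c=np.polyfit(P[k,0],P[k,1],1); r=P[:,1]-np.polyval(c,P[:,0]); k=abs(r-0)<max(.0015,1.0*r[k].std())
print("edge y=",c,"n",k.sum(),"yaw",np.degrees(np.arctan(c[0])))
for n,u,v in(("stub",412.5,246.5),("junction",405.5,286.8)): print(n,np.round(onz("top",u,v,.011)*1000,1))
h=hsv[285:325,390:415]; m=(h[...,1]<70)&(h[...,2]>90); ys,xs=np.where(m); print("tip px",xs[ys==ys.max()].mean()+390,ys.max()+285, np.round(onz("top",xs[ys==ys.max()].mean()+390,ys.max()+285.5,.011)*1000,1))
E
```

```text
plung [[263.2, 225.0], [266.8, 242.9], [270.7, 261.2], [274.5, 279.5], [278.5, 298.3]] []
[[629.8, 19.9, 54.0], [589.0, 12.0, 54.0], [547.6, 3.6, 54.0], [506.8, -4.7, 54.0], [465.3, -13.2, 54.0]]
edge y= [ 0.19901434 -0.08596831] n 73 yaw 11.255620156246488
stub [ 580.3 -319.5   11. ]
junction [ 487.7 -299.2   11. ]
tip px 400.0 310 [ 434.3 -284.3   11. ]
```

Run:
```python
from h import *
plan([.530,-.307,.12],1.344)
```

```text
shift [93.4, -773.5, 594.2] turn -0.053 jaw yaw 1.291 j7 -0.05 down [-0.0, -0.001, -1.0]
```

```bash
python3 -m creep '[[0,-185,445,0],[0,-185,445,0],[0,-185,445,0],[0,-185,445,0],[0,-185,445,0],[0,-185,445,0],[0,-185,445,0],[0,-185,445,0],[0,-773,594,-0.053],[0,-773,594,-0.053],[0,-773,594,-0.053],[0,-773,594,-0.053],[0,-773,594,-0.053],[0,-773,594,-0.053],[0,-773,594,-0.053],[0,-773,594,-0.053],[0,-773,594,-0.053],[0,-773,594,-0.053],[93,-773,594,-0.053],[93,-773,594,-0.053]]' 60
python3 - <<'E'
from h import *
plan([.530,-.307,.12],1.344)
E
```

```text
clock: 2.8
tool_pos: [0.5285, -0.3062, 0.117]
tool_rot: [2.957, 1.567, 2.728]
force: [0.5, 1.2, -0.2]
opening: 0.601
shift [-3.0, -0.4, 1.7] turn -0.001 jaw yaw 1.343 j7 2.0 down [-0.003, 0.001, -1.0]
```

```bash
python3 -m creep '[[50,0,1,0],[80,0,1,0],[97,0,1,0],[97,0,1,0],[97,0,1,0]]'
python3 - <<'E'
from h import *
plan([.530,-.307,.018],1.344)
b=bot.grab_frame("scene"); crop(b,200,210,140,105,5,"pics/g1.png")
E
```

```text
clock: 3.42
tool_pos: [0.5319, -0.3072, 0.0247]
tool_rot: [-0.274, 1.568, -0.5]
force: [-1.0, -0.3, 0.5]
opening: 0.601
shift [6.7, -0.3, -1.9] turn 0.0 jaw yaw 1.344 j7 2.05 down [0.002, -0.001, -1.0]
```

View pics/g1.png

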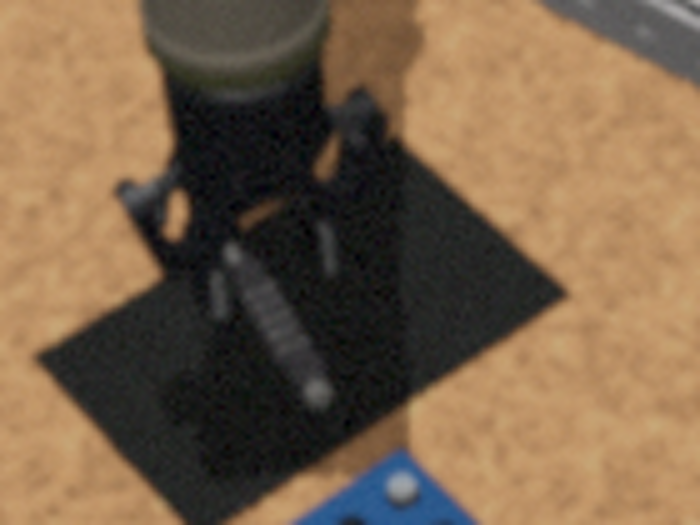

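The fingers straddle the punch, but seem near its front end: body from crop (232,255) to (320,395), fingers at (220,295) and (330,245). I'll check this numerically.

Run:
```python
from h import *
for n,p in(("stub",(.5803,-.3195,.011)),("junc",(.4877,-.2992,.011)),("centre",(.530,-.307,.011)),("tcp",(.5319,-.3072,.0247)),("tip-ish",(.532,-.307,.035))): print(n,((proj("scene",p)-[200,210])*5).round(0))
for n,p in(("stub",(320,390)),("junc",(232,255))): print(n,np.round(onz("scene",200+p[0]/5,210+p[1]/5,.013)*1000))
```

```text
stub [315. 395.]
junc [234. 270.]
centre [272. 325.]
tcp [272. 310.]
tip-ish [271. 298.]
stub [ 581. -316.   13.]
junc [ 480. -295.   13.]
```

```bash
python3 -m creep '[[4,0,-2,0],[4,0,-2,0],[4,0,-2,0],[4,0,-2,0],[4,0,-2,0],[4,0,-2,0],[4,0,-2,0],[4,0,-2,0]]' 5 70
python3 - <<'E'
from h import *
plan([.530,-.307,.10],1.344)
E
```

```text
clock: 4.47
tool_pos: [0.529, -0.3061, 0.0192]
tool_rot: [-2.139, 1.571, -2.366]
force: [-0.1, -0.7, 0.9]
opening: 0.049
shift [-80.8, -0.7, 1.1] turn 0.0 jaw yaw 1.344 j7 2.05 down [-0.0, -0.0, -1.0]
```

Run:
```python
from h import *
b=bot.grab_frame("scene");a=bot.grab_frame("top"); o=np.zeros((525,800,3),np.uint8)
o[:,:500]=cv2.resize(b[210:315,210:310],None,fx=5,fy=5,interpolation=cv2.INTER_CUBIC)
o[:500,500:]=cv2.resize(a[230:330,380:440],None,fx=5,fy=5,interpolation=cv2.INTER_CUBIC)
cv2.imwrite("pics/g2.png",o[:,:,::-1])
```

```text
(no output)
```

View pics/g2.png

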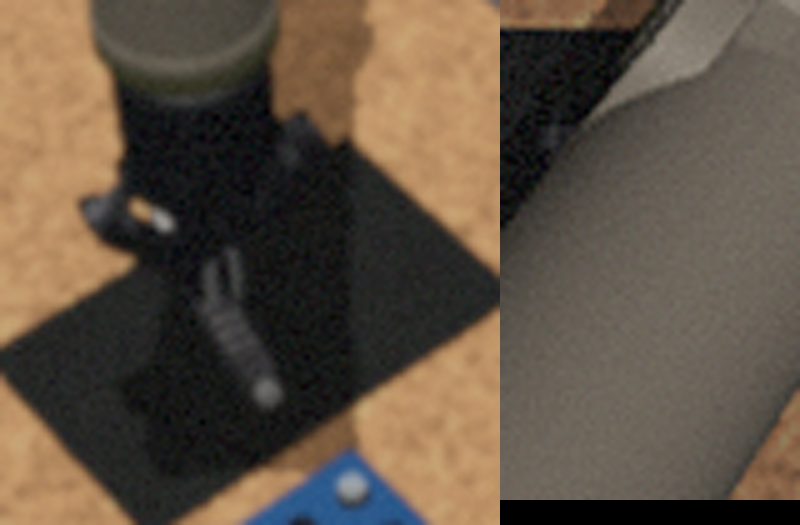

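```bash
python3 -m creep '[[-40,0,0,0],[-40,0,0,0],[-40,0,0,0]]' 0
python3 - <<'E'
from h import *
b=bot.grab_frame("scene"); crop(b,200,190,130,115,5,"pics/g3.png")
E
```

```text
clock: 4.95
tool_pos: [0.529, -0.3059, 0.0591]
tool_rot: [1.015, 1.571, 0.788]
force: [0.2, 0.1, -0.4]
opening: 0.001
```

View pics/g3.png

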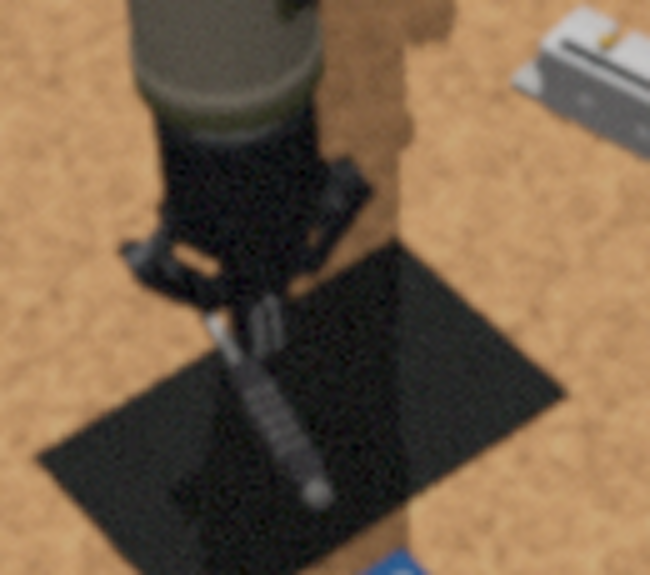

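Run:
```python
from h import *
for z in(.045,.059,.075): print(z,((proj("scene",(.529,-.306,z))-[200,190])*5).round(0))
for z in (.03,.045,.06): print(onz("scene",253,261,z).round(3))
a=bot.grab_frame("top"); m=cv2.cvtColor(a,cv2.COLOR_RGB2GRAY); print(a[240:320,395:415].mean())
print(proj("top",(.529,-.306,.045)))
```

```text
0.045 [268. 381.]
0.059 [265. 363.]
0.075 [263. 343.]
[ 0.504 -0.29   0.03 ]
[ 0.515 -0.296  0.045]
[ 0.525 -0.303  0.06 ]
86.87479166666667
[409.91912499 267.0136086 ]
```

```bash
python3 -c "
from bench import bot; print(bot.finger_overhang,[x for x in dir(bot) if x[0]!='_'])"; python3 -m creep '[[0,40,0,0],[0,40,0,0],[35,40,0,0],[40,40,0,0],[44,40,0,0],[44,40,0,0]]' 0
python3 - <<'E'
from h import *
b=bot.grab_frame("scene"); crop(b,200,190,130,115,5,"pics/g4.png")
E
```

```text
0.014 ['Unreachable', 'calibration', 'finger_overhang', 'get_obs', 'grab_frame', 'job_done']
clock: 5.8
tool_pos: [0.5382, -0.2676, 0.0157]
tool_rot: [-0.603, 1.57, -0.83]
force: [-0.2, -0.4, 0.2]
opening: 0.002
```

View pics/g4.png

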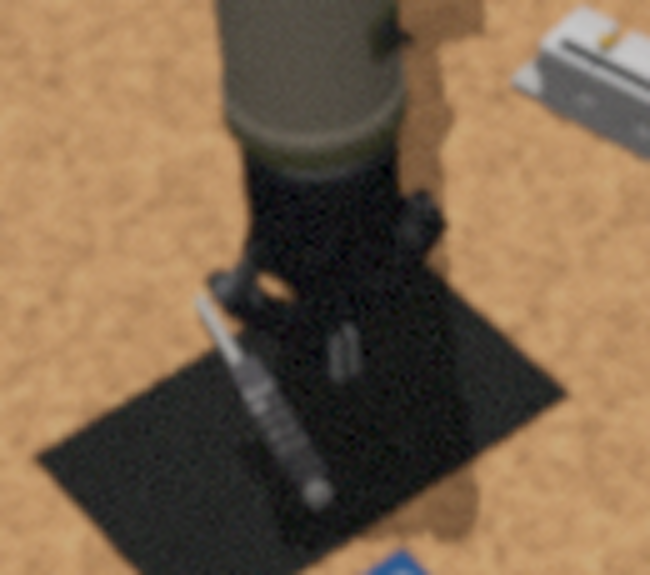

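```bash
for i in 1; do python3 -m creep '[[3,0,0,0],[3,0,0,0],[3,0,0,0]]' 0;python3 -m creep '[[3,0,0,0],[3,0,0,0],[3,0,0,0]]' 0;python3 -m creep '[[3,0,0,0],[3,0,0,0],[3,0,0,0]]' 0; done
python3 - <<'E'
from h import *
for z in(.0,.015,.03): print(z,((proj("scene",(.5382,-.2676,z))-[200,190])*5).round(0))
E
```

```text
clock: 6.22
tool_pos: [0.5381, -0.2671, 0.0123]
tool_rot: [-0.426, 1.571, -0.653]
force: [-0.5, 0.7, -0.1]
opening: 0.001
clock: 6.6
tool_pos: [0.538, -0.2671, 0.0091]
tool_rot: [-2.933, 1.571, 3.123]
force: [0.4, 0.3, -0.2]
opening: -0.003
clock: 6.98
tool_pos: [0.538, -0.2671, 0.0061]
tool_rot: [-2.71, 1.571, -2.937]
force: [0.4, 0.3, -0.3]
opening: -0.001
0.0 [343. 407.]
0.015 [341. 389.]
0.03 [339. 371.]
```

```bash
python3 -m creep '[[3,0,0,0],[3,0,0,0],[3,0,0,0]]' 0;python3 -m creep '[[2,0,0,0],[2,0,0,0],[2,0,0,0]]' 0;python3 -m creep '[[2,0,0,0],[2,0,0,0],[2,0,0,0]]' 0
```

```text
clock: 7.35
tool_pos: [0.538, -0.2671, 0.0031]
tool_rot: [-2.804, 1.571, -3.031]
force: [0.4, 0.2, 1.0]
opening: -0.002
clock: 7.72
tool_pos: [0.538, -0.2671, 0.0011]
tool_rot: [-2.744, 1.571, -2.971]
force: [0.3, 0.9, 0.2]
opening: -0.0
clock: 8.1
tool_pos: [0.538, -0.2671, -0.0008]
tool_rot: [-2.792, 1.571, -3.019]
force: [0.7, -0.7, 0.2]
opening: 0.0
```

```bash
python3 -m creep '[[2,0,0,0],[2,0,0,0],[2,0,0,0]]' 0;python3 -m creep '[[2,0,0,0],[2,0,0,0],[2,0,0,0]]' 0;python3 - <<'E'
from h import *
b=bot.grab_frame("scene"); bb=np.clip(b.astype(int)*3,0,255).astype(np.uint8); crop(bb,210,200,100,90,6,"pics/g5.png")
E
```

```text
clock: 8.48
tool_pos: [0.538, -0.2671, -0.0028]
tool_rot: [-2.817, 1.571, -3.043]
force: [-0.6, -0.6, -0.0]
opening: 0.004
clock: 8.85
tool_pos: [0.538, -0.2671, -0.0048]
tool_rot: [-2.693, 1.571, -2.919]
force: [-0.6, -0.0, -1.2]
opening: 0.003
```

View pics/g5.png

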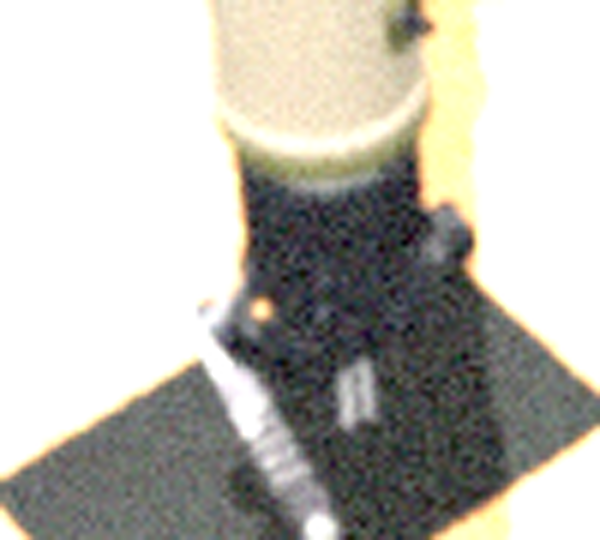

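```bash
for i in 1; do python3 -m creep '[[2,0,0,0],[2,0,0,0],[2,0,0,0]]' 0;python3 -m creep '[[2,0,0,0],[2,0,0,0],[2,0,0,0]]' 0; python3 -m creep '[[2,0,0,0],[2,0,0,0],[2,0,0,0]]' 0; done | grep -E "pos|force"
```

```text
tool_pos: [0.538, -0.2671, -0.0068]
force: [-0.4, 0.9, 0.3]
tool_pos: [0.538, -0.2671, -0.0088]
force: [0.4, 0.0, 0.2]
tool_pos: [0.538, -0.2671, -0.0109]
force: [-0.1, 0.0, 0.7]
```

```bash
for i in 1; do python3 -m creep '[[2,0,0,0],[2,0,0,0],[2,0,0,0]]' 0;python3 -m creep '[[2,0,0,0],[2,0,0,0],[2,0,0,0]]' 0; python3 -m creep '[[2,0,0,0],[2,0,0,0],[2,0,0,0]]' 0; done | grep -E "pos|force"
python3 - <<'E'
from h import *
b=bot.grab_frame("scene"); bb=np.clip(b.astype(int)*3,0,255).astype(np.uint8); crop(bb,210,200,100,90,6,"pics/g6.png")
g=cv2.cvtColor(b,cv2.COLOR_RGB2GRAY)[255:285,262:278]; print(g)
E
```

```text
tool_pos: [0.538, -0.2671, -0.0128]
force: [-0.3, -0.4, 0.2]
tool_pos: [0.538, -0.267, -0.0149]
force: [-0.6, 0.5, -0.1]
tool_pos: [0.538, -0.2671, -0.015]
force: [-6.9, 3.3, 19.2]
[[11 26 22 11  9 26 21 21 21 17  8 15 23 20 24 22]
 [19 16 24 22 24 18 23 26 12 17 20 24 19 20 15 23]
 [17 12 24 21 15 19 19 29 25 22 20 12 18 10 27 23]
 [24 21 18 20 27 23 28 26 16 22 19 24 24 29 24 24]
 [21 25 14 21 15 21 23 20 25 18 14 13 21 22 17 24]
 [23 22 18 23 18 22 20 14  8 27 14 10 18 17 21 25]
 [25 23 18 13 21 22 13 21 24 28 25 21 26 22 17 26]
 [16 13 20  8 22 16 22 31 44 36 24 22 20 26 24 28]
 [23 16 17 25 16 27 33 49 61 53 31 15 19 23 15 25]
 [22 21 22 22 27 42 58 53 71 60 41 22 22 20 25 29]
 [18 14 21 23 43 55 69 56 62 65 43 26 20 20 19 19]
 [21 16 14 28 42 62 69 56 60 61 47 25 27 24 20 19]
 [19 24 19 21 45 67 68 53 57 63 44 15 24 23 20 19]
 [21 20 22 21 38 67 69 52 54 62 51 25 26 24 20 30]
 [26 27 24 18 39 64 68 55 53 65 48 31 28 27 15 25]
 [26 22 11 25 41 64 67 54 52 59 49 29 25 15 22 22]
 [27 29 15 19 35 66 70 51 52 56 44 31 27 27 18 22]
 [24 13 17 24 39 62 63 51 41 40 31 28 24 19 16 24]
 [22 17 25 26 28 50 53 39 31 18 20 25 30 27 20 21]
 [29 19 24 19 28 34 38 27 27 24 10 29 31 27 23 14]
 [16 13 26 18 21 21 23 24 24 26 22 19 28 21 26 29]
 [19 29 27 24 15 25 20 25 21  9 14 21 11 12 10 23]
 [36 28 26 19 23 27 19 17 22 24 22 29 13 25 22 19]
 [26 34 24 17 24 15 27 26 18 16 24 15 23 19 10 21]
 [36 24 21 20 27 22 23 21 21 15 22 23 27 22 21 28]
 [44 39 27 20 23 20 24 15 18 29 19 28 23 23 19 16]
 [53 48 30 18  5 27 21 19 28 18 17 25 23 18 19 27]
 [44 53 44 26 27 19 22 23 22 22 14 19 24 14 24 22]
 [56 53 42 40 22 19 25 23 23 21 18 25 29 26 26 29]
 [56 56 44 38 26 22 24 17 23 21 24 25 21 23 26 21]]
```

```bash
python3 -m creep '[[-45,-38,0,0],[-45,-38,0,0],[-45,-38,0,0]]' 50 70
python3 - <<'E'
from h import *
print(onz("scene",269.3,273.3,.003))
plan([.530,-.307,-.012],1.344)
E
```

```text
clock: 11.58
tool_pos: [0.5295, -0.3038, 0.028]
tool_rot: [1.413, 1.57, 1.186]
force: [0.1, -0.8, 0.2]
opening: 0.501
[ 0.54643659 -0.27157703  0.003     ]
shift [40.0, -3.0, 1.2] turn -0.0 jaw yaw 1.344 j7 2.04 down [0.0, 0.0, -1.0]
```

```bash
python3 -m creep '[[20,-3,1,0],[39,-3,1,0],[39,-3,1,0],[39,-3,1,0]]' 50 70;python3 -m creep '[[0,0,0,0],[0,0,0,0],[0,0,0,0],[0,0,0,0],[0,0,0,0],[0,0,0,0]]' 3 70;  python3 -m creep '[[-30,0,0,0],[-60,0,0,0],[-60,0,0,0],[-60,0,0,0]]' | grep -E "pos|force|open|clock"
```

```text
clock: 12.08
tool_pos: [0.5296, -0.3071, -0.0113]
tool_rot: [-3.032, 1.57, 3.024]
force: [0.1, 0.3, 0.8]
opening: 0.497
clock: 12.82
tool_pos: [0.5304, -0.3075, -0.0099]
tool_rot: [-0.1, 1.569, -0.326]
force: [-0.8, 1.3, 5.4]
opening: 0.163
clock: 13.32
tool_pos: [0.5293, -0.3067, 0.0482]
force: [-0.4, 0.1, -1.7]
opening: 0.16
```

Run:
```python
from h import *
plan([.6184,-.1362,.005],.1977)
```

```text
shift [43.2, 186.2, 48.6] turn 1.147 jaw yaw 1.344 j7 2.04 down [-0.001, 0.001, -1.0]
```

```bash
python3 -m creep '[[0,60,15,0.18],[0,120,30,0.36],[0,186,49,0.54],[0,186,49,0.72],[0,186,49,0.9],[0,186,49,1.08],[0,186,49,1.147],[20,186,49,1.147],[42,186,49,1.147],[42,186,49,1.147],[42,186,49,1.147]]'
python3 - <<'E'
from h import *
plan([.6184,-.1362,.005],.1977)
a=bot.grab_frame("top");b=bot.grab_frame("scene"); o=np.zeros((600,800,3),np.uint8)
o[:,:400]=cv2.resize(a[200:320,260:340],None,fx=5,fy=5,interpolation=cv2.INTER_CUBIC)
o[:500,400:]=cv2.resize(b[190:290,310:390],None,fx=5,fy=5,interpolation=cv2.INTER_CUBIC)
cv2.imwrite("pics/p1.png",o[:,:,::-1])
E
```

```text
clock: 14.7
tool_pos: [0.6191, -0.1373, 0.0068]
tool_rot: [-1.51, 1.57, -2.884]
force: [-0.2, -0.2, -1.5]
opening: 0.16
shift [1.8, -0.5, -1.2] turn -0.001 jaw yaw 0.197 j7 0.71 down [-0.001, -0.0, -1.0]
```

View pics/p1.png

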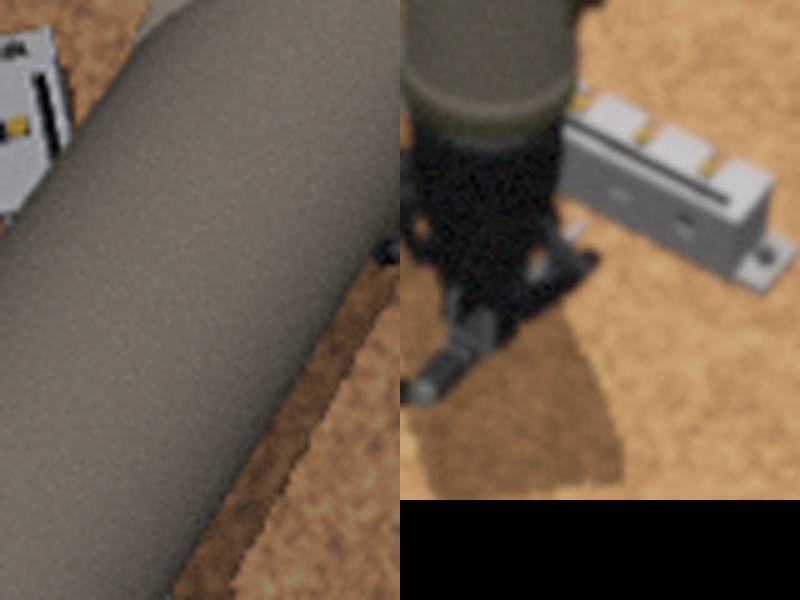

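The scene crop shows the nose tip at about (585,222), just short of the bright hole 4 at (620,193), with dark hole 5 at (687,220). I'll compare these numerically with the expected projections.

Run:
```python
from h import *
O=np.array([547.8,2.6,26])/1000;u=np.array([.9805,.1965,0]);v=np.array([-.1965,.9805,0])
for k,x in((4,.042),(5,.084)): print("hole",k,proj("scene",O+x*u-.02*v).round(1),"seen",((354,228.6),(367.4,234))[k-4])
t=np.array(bot.get_obs()["tool_pos"]); t[2]+=.021
for L in(.08,.09,.1): print("tip exp",L,proj("scene",t+L*v).round(1))
b=bot.grab_frame("scene"); g=cv2.cvtColor(b,cv2.COLOR_RGB2GRAY); print("cols 338.. rows 228.."); print(g[228:246,336:354]); print("hole4"); print(g[222:236,348:361]);print("hole5");print(g[228:241,361:374])
```

```text
hole 4 [353.1 227.7] seen (354, 228.6)
hole 5 [365.9 234.3] seen (367.4, 234)
tip exp 0.08 [343.1 238.2]
tip exp 0.09 [345.2 236. ]
tip exp 0.1 [347.2 233.9]
cols 338.. rows 228..
[[ 19  18  21  26  43  72  90  96  95  92  93  92  92  92  95  96 110 112]
 [ 20  15  15  20  50  84  98  99 101  98  94  94  94  92  94  97 106 111]
 [ 22  17  17  17  49  91 111 122 125 119 109  96  92  95  93  94  96 103]
 [ 22  16  10  17  35  84 126 147 152 144 139 116 104  95  97  95  93  97]
 [ 12  18  17  23  27  69 121 152 161 160 156 141 118 106 101  97  94  95]
 [ 20  23  28  30  34  61 107 143 158 161 164 155 136 129 121 109 105  97]
 [ 25  28  31  43  45  60 101 140 156 164 161 159 150 145 136 133 126 117]
 [ 25  27  33  40  50  62 102 144 164 166 158 152 151 149 150 150 153 142]
 [ 18  18  26  41  55  68 105 149 160 156 152 152 155 154 155 162 167 160]
 [  9  23  29  35  49  61  91 132 144 142 148 155 161 161 163 166 167 165]
 [ 23  23  25  35  46  54  71  96 115 126 138 145 152 160 162 162 161 158]
 [ 31  38  40  42  48  54  58  69  86 113 114 109 120 141 152 155 155 153]
 [ 50  69  71  60  4
[... 1229 characters left out ...]
30 148 156 154 142 116  91  86 101 131]
 [ 93  91 101 101 112 130 147 151 145 139 125 107  93]
 [ 94  94  95  93  97 104 111 128 143 154 154 147 127]
 [ 95  95  94  94  93  93  96 102 112 128 146 157 157]
 [ 90  91  92  90  84  79  90  92  96 101 112 129 145]
 [ 93  93  95  94  80  76  75  83  88  96  98 104 114]
 [ 91  95  94  96  95  83  74  81  88  94  97  93  96]
 [ 94  96  95  98 108 105 100  95  91  92  94  94  95]
 [ 95  94  93  99 103 110 114 105  96  91  93  93  93]
 [ 98  93  99  92  99 104 107 102  99  94  94  93  94]
 [108  98  95  93  94  96  98  97  96  94  94  92  95]
 [127 116 104  98  98  94  94  96  94  95  94  93  94]
 [147 138 129 115 102  95  97  95  94  96  91  94  93]]
```

Run:
```python
from h import *
b=np.mean([bot.grab_frame("scene") for _ in range(4)],axis=0).astype(np.uint8); s=cv2.cvtColor(b,cv2.COLOR_RGB2HSV)[...,1]; print(s[228:248,334:356])
```

```text
[[ 57  33  43  60  58  35  77  81  59  36  21  11   5   3   5   8   8   3
    5   7   7   5]
 [ 20  58  57  28  12  35 100 111 103  89  70  41  21   5   5   5   5   0
    7   7   4   5]
 [ 35  11  12  35  24  23 102 125 124 118 110  93  70  41  21   5  11   3
    3   5   5   5]
 [ 43  12  28  80  61  22  93 123 123 117 114 111 106  92  62  33  16   8
    8   5   5   3]
 [ 11  10  35  12  55  20  40 120 125 117 112 108 103 107 103  82  61  35
   13   8   5   5]
 [ 38  55  36  46  25  13   7 101 124 119 107  86  75  91 112 115 105  82
   54  32  16   8]
 [ 58  13  31  76  38   6  11  85 112 107  82  51  42  75 110 120 117 116
  101  81  51  28]
 [ 36  77  32  11  18   6   5  58  97  79  47  28  38  81 111 116 118 116
  112 107  97  76]
 [ 44  67  32  39  26  13  14  36  63  47  26  31  68 102 115 118 115 112
  108 110 113 112]
 [ 13  32   0  43  11  16   5   8  29  21  23  59 102 113 115 115 113 109
  109 112 115 118]
 [ 13  60   0  69  39   7  11   5   0  15  44  98 114 117 110 111 112 113
  115 116 116 119]
 [ 24  12  71 111  89  36   5   5   9   0  62 105 119 120 114 117 115 117
  117 117 121 118]
 [ 26  94 116 116  88  48   5   5   5   4  25  71  89  83 104 116 120 116
  117 119 120 120]
 [ 27  92 115  95  56  29  10   0   0   0   4  12   5  10  33 103 122 119
  119 120 119 119]
 [ 55  88  88  58  32  10   0  11   6  17  10   9   9   5  36 109 124 120
  117 119 119 118]
 [ 32  54  47  25  18   4   5  12  28   7  18  10  13  17  87 121 120 115
  116 118 119 117]
 [ 28  19  19  10  12   4  10   6  15  26  23  26  25  82 115 119 115 116
  116 118 120 119]
 [ 38  11   7  13  12   5   6  17  32  20  36  22  93 115 120 116 114 111
  114 121 120 120]
 [ 18  16   5   5   0  23  24  31  67   0  53 111 123 122 118 114 111 110
  114 117 120 120]
 [ 35  48   8  46  20  10  33  12  36  80 117 126 125 121 119 115 112 111
  111 116 116 117]]
```

```bash
python3 -m creep '[[1,2,-12,0],[1,2,-24,0],[1,2,-24,0],[1,2,-24,0]]'
python3 - <<'E'
from h import *
t=np.array(bot.get_obs()["tool_pos"]); t[2]+=.021
v=np.array([-.1965,.9805,0])
print("tip exp",proj("scene",t+.1*v).round(1),proj("scene",t+.09*v).round(1))
b=np.mean([bot.grab_frame("scene") for _ in range(4)],axis=0).astype(np.uint8); h=cv2.cvtColor(b,cv2.COLOR_RGB2HSV); print(h[222:240,340:362,2]); print(h[224:242,340:358,1])
c=cv2.resize(b[210:260,320:390],None,fx=10,fy=10,interpolation=cv2.INTER_CUBIC); cv2.imwrite("pics/p2.png",c[:,:,::-1])
E
```

```text
clock: 15.55
tool_pos: [0.6166, -0.113, 0.0063]
tool_rot: [-0.076, 1.571, -1.449]
force: [0.4, -0.5, -2.2]
opening: 0.161
tip exp [352.6 229.3] [350.6 231.4]
[[ 18  24  22  21  19  18  30  56  84  96 102 113 129 147 157 157 146 128
  103  92 103 129]
 [ 22  22  20  21  16  19  33  65  87  94  94  96 101 115 130 147 157 156
  148 129 104  92]
 [ 19  23  18  21  16  17  37  68  89  93  93  94  93  96 102 114 130 146
  156 157 147 129]
 [ 19  16  21  20  17  19  34  67  85  93  95  93  92  91  95  96 103 114
  131 147 156 157]
 [ 19  20  21  15  21  22  30  55  84  91  94  92  93  93  90  91  94  99
  102 115 130 146]
 [ 18  18  23  20  23  27  28  46  74  89  95  97 101 102  95  92  95  93
   94  97 103 113]
 [ 21  22  25  19  24  35  33  38  67  88 104 114 118 117 111 102  96  95
   95  93  95  96]
 [ 20  23  23  25  31  38  45  45  69 101 127 140 132 121 117 108  98  94
   95  95  95  96]
 [ 22  20  25  24  29  40  50  55  85 125 152 154 132 111 107 102  98  94
   94  94  94  94]
 [ 24  20  22  26  32  40  51  62  96 141 156 144 116 100  96  96  94  94
   95  93  95  94]
 [ 20  22  2
[... 1383 characters left out ...]
 13   8   3   3   5   3]
 [ 24  23  57  91  90  24  11   5   7  11  30  36  25   9   6   6   8   5]
 [ 57  41 103 126 114  80  27  15   4   8  50  56  44  15   4   7   6   5]
 [ 34  90 129 116 102  81  32  11   5   4  19  41  30   6   6  13  22  16]
 [ 31 105 119 103  83  62  23   6  16   5   5   8   5   0  12  68  87  74]
 [ 43  94  86  68  48  28   5  12   6  16  19   9   9   4  60 115 119 112]
 [ 45  55  41  29  15  11   0   7   7   7  24  10   4  32  95 122 119 115]
 [  7  24  18  12  12   4  10  14  16  26  38   7  45  96 118 119 119 119]
 [  8  12  12   9  16  10   6  28  53  41  24  61 108 122 122 119 119 118]
 [ 14  11   4  15   0   0  29  21   0  22  72 114 126 122 118 119 117 117]]
```

View pics/p2.png

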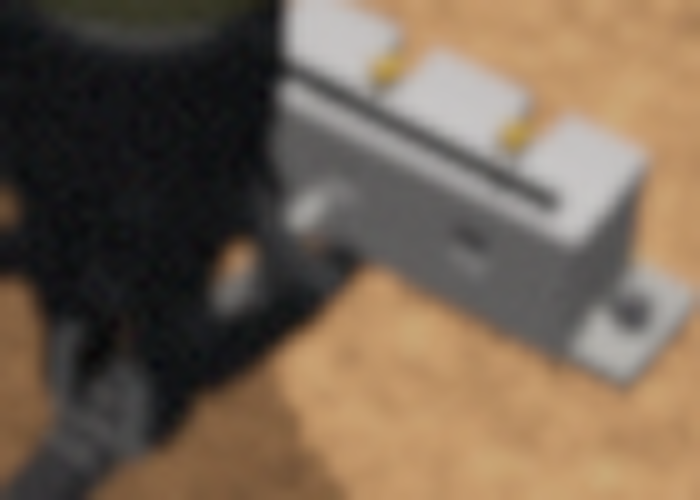

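Hole 4 at about px (353,227.7) and the nose axis line pass within about 0.5 px of each other. I'll feel the way in.

```bash
python3 -m creep '[[1,0,-3,0],[1,0,-6,0],[1,0,-9,0],[1,0,-11,0],[1,0,-11,0]]' - 100; python3 -m creep '[[0,0,-3,0],[0,0,-6,0],[0,0,-6,0]]'
```

```text
clock: 16.38
tool_pos: [0.6145, -0.102, 0.0052]
tool_rot: [-2.97, 1.571, 1.94]
force: [0.1, 1.2, -1.4]
opening: 0.152
clock: 16.75
tool_pos: [0.6135, -0.0978, 0.0055]
tool_rot: [0.21, 1.569, -1.165]
force: [0.9, -5.7, -1.2]
opening: 0.151
```

```bash
python3 -m creep '[[0,0,-3,0],[0,0,-6,0],[0,0,-9,0],[0,0,-12,0],[0,0,-12,0]]'; python3 -m creep '[[0,0,-3,0],[0,0,-6,0],[0,0,-9,0],[0,0,-12,0],[0,0,-12,0]]'; python3 -m creep '[[0,0,-3,0],[0,0,-6,0],[0,0,-7,0],[0,0,-7,0]]'
```

```text
clock: 17.38
tool_pos: [0.6112, -0.0867, 0.0056]
tool_rot: [0.231, 1.568, -1.145]
force: [0.8, -6.8, -1.8]
opening: 0.154
clock: 18.0
tool_pos: [0.6085, -0.0717, 0.005]
tool_rot: [-2.903, 1.57, 2.007]
force: [-0.6, -0.1, -2.0]
opening: 0.153
clock: 18.5
tool_pos: [0.6073, -0.066, 0.0052]
tool_rot: [0.726, 1.571, -0.647]
force: [-0.2, -1.0, -2.1]
opening: 0.149
```

```bash
python3 -m creep '[[0,0,20,0],[0,0,40,0],[0,0,52,0],[0,0,52,0],[0,-42,52,0],[0,-84,52,0],[0,-84,52,0],[0,-84,52,0]]'
python3 - <<'E'
from h import *
o=np.array(bot.get_obs()["tool_pos"]); O=np.array([.5478,.0026]);u=np.array([.9805,.1965]);v=np.array([-.1965,.9805])
d=o[:2]-O; print("bar coords mm",d@u*1000,d@v*1000+100); plan(o,.1977)
a=bot.grab_frame("top");b=bot.grab_frame("scene"); O_=np.zeros((600,800,3),np.uint8)
O_[:,:400]=cv2.resize(a[200:320,220:300],None,fx=5,fy=5,interpolation=cv2.INTER_CUBIC)
O_[:400,400:]=cv2.resize(b[180:260,310:390],None,fx=5,fy=5,interpolation=cv2.INTER_CUBIC)
cv2.imwrite("pics/p3.png",O_[:,:,::-1])
E
```

```text
clock: 19.5
tool_pos: [0.536, -0.1324, 0.0055]
tool_rot: [1.948, 1.569, 0.575]
force: [0.3, 1.4, -2.0]
opening: 0.147
bar coords mm -38.14641860216525 -30.042425137954837
shift [0.0, 0.0, 0.0] turn 0.001 jaw yaw 0.198 j7 0.73 down [0.001, 0.001, -1.0]
```

View pics/p3.png

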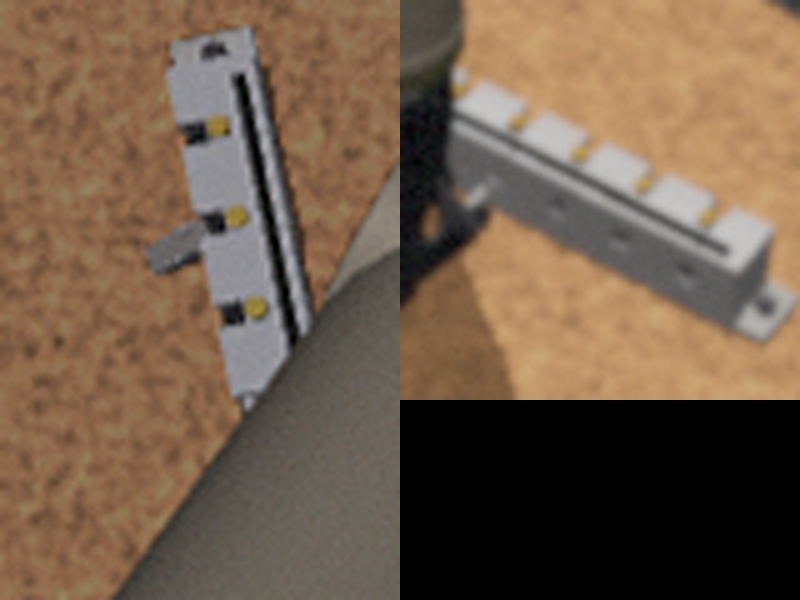

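Hole 4's pin is out, lying at top-crop (177,250) beside the bar with its slot now dark. Hole 2 next.

```bash
python3 -m creep '[[0,-1,-4,0],[0,-1,-8,0],[0,-1,-11,0],[0,-1,-14,0],[0,-1,-14,0]]'; python3 -m creep '[[0,0,-3,0],[0,0,-6,0],[0,0,-6,0]]'
```

```text
clock: 20.23
tool_pos: [0.5313, -0.1196, 0.0052]
tool_rot: [-2.505, 1.571, 2.405]
force: [-0.5, 0.3, -2.3]
opening: 0.146
clock: 20.6
tool_pos: [0.5302, -0.1144, 0.0053]
tool_rot: [0.324, 1.57, -1.05]
force: [0.5, -1.3, -2.1]
opening: 0.149
```

```bash
python3 -m creep '[[0,0,-3,0],[0,0,-6,0],[0,0,-9,0],[0,0,-12,0],[0,0,-12,0]]'; python3 -m creep '[[0,0,-3,0],[0,0,-6,0],[0,0,-9,0],[0,0,-12,0],[0,0,-12,0]]'; python3 -m creep '[[0,0,-3,0],[0,0,-6,0],[0,0,-7,0],[0,0,-7,0]]'
python3 - <<'E'
from h import *
o=np.array(bot.get_obs()["tool_pos"]); O=np.array([.5478,.0026]);u=np.array([.9805,.1965]);v=np.array([-.1965,.9805])
d=o[:2]-O; print("bar coords mm",d@u*1000,d@v*1000+100)
E
```

```text
clock: 21.22
tool_pos: [0.5282, -0.1041, 0.0056]
tool_rot: [0.33, 1.568, -1.045]
force: [1.2, -6.2, -1.7]
opening: 0.15
clock: 21.85
tool_pos: [0.5253, -0.0896, 0.0051]
tool_rot: [-2.793, 1.57, 2.117]
force: [-0.2, -0.3, -1.1]
opening: 0.15
clock: 22.35
tool_pos: [0.524, -0.0835, 0.0052]
tool_rot: [-2.043, 1.571, 2.867]
force: [-0.2, 0.5, -1.5]
opening: 0.149
bar coords mm -40.232502073948275 20.297133305325033
```

```bash
python3 -m creep '[[0,0,20,0],[0,0,40,0],[0,0,52,0],[0,0,52,0],[0,-42,52,0],[0,-42,52,0],[0,-42,47,0],[0,-42,40,0],[0,-42,34,0],[0,-42,34,0]]'; python3 -m creep '[[0,0,-3,0],[0,0,-3,0]]';  python3 - <<'E'
from h import *
o=np.array(bot.get_obs()["tool_pos"]); O=np.array([.5478,.0026]);u=np.array([.9805,.1965]);v=np.array([-.1965,.9805])
d=o[:2]-O; print("bar coords mm",d@u*1000,d@v*1000+100)
E
```

```text
clock: 23.6
tool_pos: [0.4897, -0.1242, 0.0051]
tool_rot: [-2.445, 1.57, 2.466]
force: [0.7, 0.3, -2.0]
opening: 0.148
clock: 23.85
tool_pos: [0.4891, -0.1227, 0.0053]
tool_rot: [0.333, 1.57, -1.041]
force: [1.2, -1.8, -1.4]
opening: 0.148
bar coords mm -82.21489609325111 -11.313642466150625
```

```bash
python3 -m creep '[[0,0,-3,0],[0,0,-6,0],[0,0,-9,0],[0,0,-12,0],[0,0,-12,0]]'; python3 -m creep '[[0,0,-3,0],[0,0,-6,0],[0,0,-9,0],[0,0,-12,0],[0,0,-12,0]]'; python3 -m creep '[[0,0,-3,0],[0,0,-6,0],[0,0,-8,0],[0,0,-8,0]]'
```

```text
clock: 24.48
tool_pos: [0.4871, -0.1124, 0.0056]
tool_rot: [0.376, 1.568, -0.999]
force: [1.6, -5.8, -2.5]
opening: 0.155
clock: 25.1
tool_pos: [0.4841, -0.0981, 0.0051]
tool_rot: [-2.731, 1.57, 2.179]
force: [0.4, -1.0, -1.8]
opening: 0.149
clock: 25.6
tool_pos: [0.4827, -0.0906, 0.0052]
tool_rot: [-2.642, 1.571, 2.268]
force: [0.3, -0.0, -0.7]
opening: 0.145
```

```bash
python3 -m creep '[[0,0,20,0],[0,0,40,0],[0,0,58,0],[0,0,58,0]]'
python3 - <<'E'
from h import *
plan([.54,-.305,-.009],.1977)
E
```

```text
clock: 26.1
tool_pos: [0.4939, -0.1493, 0.0053]
tool_rot: [-0.159, 1.57, -1.535]
force: [-0.7, 0.1, -0.9]
opening: 0.15
shift [14.4, 15.1, 161.7] turn -0.003 jaw yaw 0.195 j7 0.77 down [0.0, -0.001, -1.0]
```

```bash
python3 -m creep '[[-25,0,20,0],[-25,10,80,0],[-25,15,140,0],[-25,15,162,0],[-25,15,162,0],[0,15,162,0],[9,15,162,0],[13,15,162,0],[14,15,162,0],[14,15,162,0],[14,15,162,0]]'; python3 -m creep '[[0,0,0,0],[0,0,0,0],[0,0,0,0]]' 40 ; python3 -m creep '[[-40,0,0,0],[-80,0,0,0],[-130,0,0,0],[-130,0,0,0]]'
python3 - <<'E'
from h import *
plan([.45,.15,.10],.1977)
E
```

```text
clock: 27.48
tool_pos: [0.5407, -0.3039, -0.0083]
tool_rot: [0.911, 1.57, -0.463]
force: [0.8, 0.1, -2.4]
opening: 0.15
clock: 27.85
tool_pos: [0.5405, -0.3039, -0.0086]
tool_rot: [0.544, 1.571, -0.83]
force: [-0.9, -0.2, 0.9]
opening: 0.405
clock: 28.35
tool_pos: [0.5425, -0.3057, 0.1258]
tool_rot: [0.929, 1.563, -0.445]
force: [0.3, -1.7, 0.8]
opening: 0.396
shift [23.7, -1.9, -465.1] turn -0.001 jaw yaw 0.197 j7 0.96 down [0.007, -0.003, -1.0]
```

Run:
```python
from h import *
a=bot.grab_frame("top"); c=cv2.resize(a[195:335,220:310],None,fx=4.2,fy=4.2,interpolation=cv2.INTER_CUBIC); d=cv2.resize(a[195:335,210+170:470],None,fx=4.2,fy=4.2,interpolation=cv2.INTER_CUBIC)
o=np.zeros((590,780,3),np.uint8);o[:588,:378]=c;o[:588,390:768]=d;cv2.imwrite("pics/q1.png",o[:,:,::-1])
```

```text
(no output)
```

View pics/q1.png

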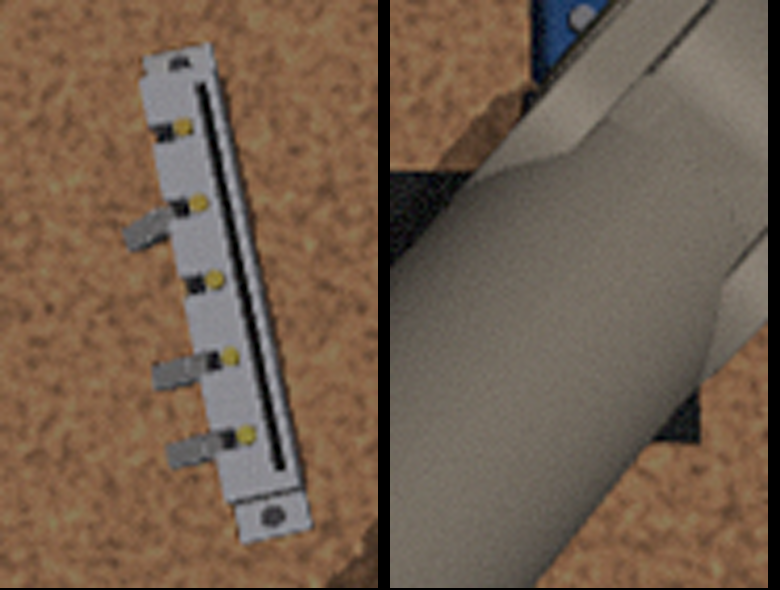

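All five slots are dark, and three pins lie on the +y side at crop (148,230), (180,370) and (195,450). Next I check from their outer ends whether they lie flat or lean on the bore lip.

```bash
cat >> h.py <<'E'
Ob=np.array([.5478,.0026]);ub=np.array([.9805,.1965]);vb=np.array([-.1965,.9805])
def bar(p): d=np.asarray(p)[:2]-Ob; return np.array([d@ub,d@vb])*1000
E
python3 - <<'E'
from h import *
a=np.mean([bot.grab_frame("top") for _ in range(3)],axis=0).astype(np.uint8); h=cv2.cvtColor(a,cv2.COLOR_RGB2HSV)
s=h[...,1].astype(int)
for nm,(x0,y0,x1,y1) in dict(p4=(244,240,266,258),p2=(252,276,276,292),p1=(256,294,280,310)).items():
    m=(s[y0:y1,x0:x1]<75); ys,xs=np.where(m)
    P=np.array([np.r_[bar(onz("top",x+x0,y+y0,.014))] for x,y in zip(xs,ys)])
    k=P[:,1]>25; P=P[k]
    r=cv2.minAreaRect(P.astype(np.float32)); print(nm,"n",len(P),"v max",P[:,1].max().round(1),"u range",P[:,0].min().round(1),P[:,0].max().round(1),"mean",P.mean(0).round(1),"rect",np.round(r[0],1),np.round(r[1],1),round(r[2],1))
print(h[276:292,252:276,2])
E
```

```text
p4 n 73 v max 48.0 u range 31.7 52.0 mean [40.9 36.1] rect [40.9 36.1] [16.8 25.5] 14.5
p2 n 71 v max 48.7 u range -47.2 -31.6 mean [-39.6  36.5] rect [-39.4  36. ] [22.8 16. ] 78.6
p1 n 69 v max 48.3 u range -90.2 -74.7 mean [-82.6  36.3] rect [-82.7  36.5] [15.3 23. ] 2.6
[[113 120 126 135 141 134 133 130 126 125 124 127 130 130 142 147 144 145
  145 144 145 145 150 145]
 [126 132 133 139 140 125 121 130 127 118 116 121 126 130 141 149 150 148
  151 152 151 141 140 139]
 [137 139 137 137 138 125 120 129 130 116 115 131 139 132 146 141 121 123
  105 100 137 143 139 140]
 [135 137 141 139 140 125 122 137 138 121 119 108 119 105 105  97  89  70
   39  23 115 142 142 140]
 [130 137 139 138 131 118 129 127 123 116 108  90 112  96  88  86  98  53
   26  29  88 137 143 143]
 [130 139 138 141 101  86 112 107 102 100  99  99 126 107  98 101 107  56
   25  32  75 119 131 129]
 [131 131 138 135  96  88 102  99  98  98  96  95 114 102 100 102 101  55
   24  15  63 125 138 134]
 [132 130 130 136 104  99  96  99  95  98  96  96 106 101  98  99 114  92
   93 119 124 145 152 148]
 [138 136 134 142 104  95  95  96  96  97  98  98  88 100  99 111 134 136
  138 147 149 144 145 142]
 [140 139 140 144 110  98  99  96  96  95  99 103  92  73  75 104 144 149
  149 146 145 142 144 142]
 [132 135 139 143 122 100  97 100 100  81  69  71  69  60 102 125 139 143
  144 144 143 144 141 145]
 [124 134 136 134 122  84  69  81  85  71 107 113 115 114 129 137 142 147
  146 144 143 145 143 142]
 [126 131 124 121 129 119 115 119 119 122 139 146 141 136 128 122 138 148
  144 142 145 143 142 144]
 [134 129 118 119 133 141 141 138 138 140 140 140 138 140 135 122 133 145
  145 143 144 142 144 142]
 [135 114 105 113 126 137 137 130 129 138 136 139 138 138 138 133 133 140
  144 145 141 144 141 142]
 [129 115 102 112 129 138 138 126 121 136 139 136 137 138 137 138 137 141
  146 142 143 143 144 142]]
```

The outer ends reach only v≈48.5 mm from the bar's middle, and a 32 mm pin lying flat clear of the bar would need at least 52. So the pins are leaning with their tails still on the bore lip. I'll take the punch again and push about 9 mm deeper to drive them right out.

Run:
```python
from h import *
plan([.5405,-.3039,-.009],.197)
b=bot.grab_frame("scene"); s=cv2.cvtColor(b,cv2.COLOR_RGB2HSV)
for p in((.5405,-.3039,.011),(.521,-.206,.011),(.552,-.356,.011)): print(proj("scene",p).round(1))
crop(b,190,220,150,110,5,"pics/q2.png")
```

```text
shift [129.0, 0.6, 1.1] turn 0.0 jaw yaw 0.197 j7 0.96 down [-0.002, 0.001, -1.0]
[257.9 276.6]
[282. 253.]
[244.6 290.3]
```

View pics/q2.png

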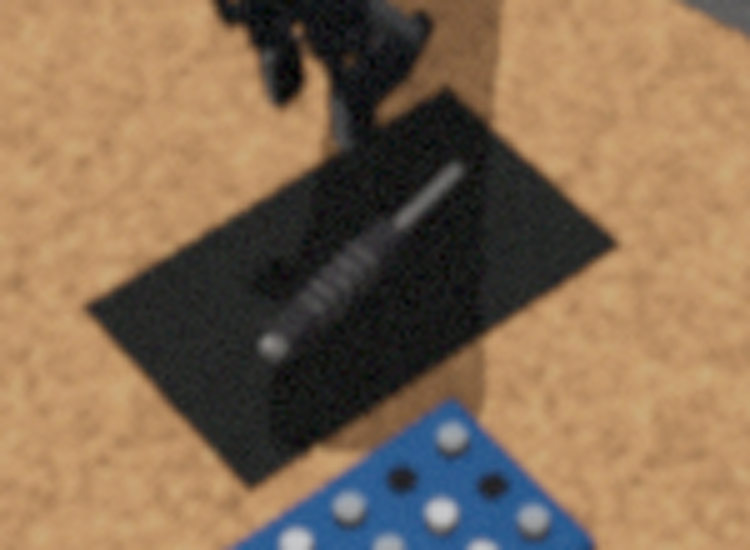

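```bash
python3 -m creep '[[60,1,1,0],[115,1,1,0],[129,1,1,0],[129,1,1,0],[129,1,1,0]]' 40 100; python3 -m creep '[[0,0,0,0],[0,0,0,0],[0,0,0,0],[0,0,0,0]]' 3 100;  python3 -m creep '[[-20,0,0,0],[-40,0,0,0],[-40,0,0,0]]'
python3 - <<'E'
from h import *
p=Ob-.082*ub-.140*vb; plan([*p,.005],.1977)
E
```

```text
clock: 29.22
tool_pos: [0.5429, -0.3057, -0.0055]
tool_rot: [0.815, 1.568, -0.559]
force: [0.0, -0.4, -0.5]
opening: 0.394
clock: 29.72
tool_pos: [0.5428, -0.3053, -0.0054]
tool_rot: [1.016, 1.567, -0.357]
force: [-1.2, 1.5, 8.3]
opening: 0.142
clock: 30.1
tool_pos: [0.5431, -0.3055, 0.0351]
tool_rot: [0.954, 1.566, -0.419]
force: [-0.3, -0.8, -2.6]
opening: 0.142
shift [29.6, -17.1, -161.2] turn -0.001 jaw yaw 0.197 j7 1.01 down [0.004, -0.002, -1.0]
```

```bash
python3 -m creep '[[0,0,0,0],[0,0,0,0],[20,0,0,0],[34,0,0,0],[36,0,0,0],[36,0,0,0]]' |grep -E "pos|force"; python3 -m creep '[[2,0,0,0],[2,0,0,0],[2,0,0,0]]'|grep -E "pos|force";python3 -m creep '[[2,0,0,0],[2,0,0,0],[2,0,0,0]]'|grep -E "pos|force";python3 -m creep '[[2,0,0,0],[2,0,0,0],[2,0,0,0]]'|grep -E "pos|force"
```

```text
tool_pos: [0.541, -0.3042, -0.0052]
force: [-0.6, 0.5, -1.9]
tool_pos: [0.5411, -0.3043, -0.0054]
force: [-4.7, 3.9, 10.6]
tool_pos: [0.5412, -0.3043, -0.0055]
force: [-10.8, 9.0, 28.5]
tool_pos: [0.5413, -0.3043, -0.0056]
force: [-19.2, 14.1, 46.6]
```

```bash
python3 -m creep '[[-6,0,0,0],[-25,0,0,0],[-45,0,0,0],[-45,0,0,0],[-45,0,0,0],[-45,0,0,0]]'
python3 - <<'E'
from h import *
p=Ob-.0820*ub-.140*vb; plan([*p,.0096],.1977)
E
```

```text
clock: 32.72
tool_pos: [0.5412, -0.3041, 0.0344]
tool_rot: [-2.175, 1.569, 2.735]
force: [0.5, -0.4, -1.7]
opening: 0.141
shift [24.9, -15.3, -159.4] turn -0.001 jaw yaw 0.197 j7 1.01 down [-0.001, 0.001, -1.0]
```

```bash
python3 -m creep '[[0,-5,-60,0],[0,-15,-120,0],[0,-15,-159,0],[20,-15,-159,0],[25,-15,-159,0],[25,-15,-159,0],[25,-15,-159,0],[25,-15,-159,0]]'
python3 - <<'E'
from h import *
print(bar(bot.get_obs()["tool_pos"])); p=Ob-.0820*ub-.140*vb; plan([*p,.0096],.1977)
E
```

```text
clock: 33.72
tool_pos: [0.496, -0.1522, 0.0106]
tool_rot: [0.82, 1.57, -0.555]
force: [0.5, -0.1, -0.8]
opening: 0.146
[ -81.16152378 -141.61198395]
shift [1.0, -0.8, -1.6] turn -0.002 jaw yaw 0.196 j7 0.78 down [0.001, -0.0, -1.0]
```

```bash
python3 -m creep '[[1,-1,-8,0],[1,-1,-14,0],[1,-1,-18,0],[1,-1,-22,0],[1,-1,-26,0],[1,-1,-30,0],[1,-1,-30,0]]'; python3 -m creep '[[0,0,-5,0],[0,0,-10,0],[0,0,-15,0],[0,0,-20,0],[0,0,-24,0],[0,0,-24,0]]';python3 -m creep '[[0,0,-4,0],[0,0,-8,0],[0,0,-12,0],[0,0,-16,0],[0,0,-16,0]]'
python3 - <<'E'
from h import *
print(bar(bot.get_obs()["tool_pos"]))
E
```

```text
clock: 34.6
tool_pos: [0.4889, -0.1219, 0.0092]
tool_rot: [-2.458, 1.571, 2.452]
force: [-0.1, 0.5, -1.5]
opening: 0.138
clock: 35.35
tool_pos: [0.4842, -0.0983, 0.0092]
tool_rot: [-2.77, 1.571, 2.14]
force: [-0.7, -0.2, -2.3]
opening: 0.145
clock: 35.98
tool_pos: [0.4811, -0.0826, 0.0092]
tool_rot: [-2.939, 1.571, 1.971]
force: [0.9, 0.0, -1.2]
opening: 0.141
[-82.13867712 -70.41387964]
```

```bash
python3 -m creep '[[0,0,20,0],[0,0,40,0],[0,0,60,0],[0,0,60,0],[0,21,60,0],[0,42,60,0],[0,42,60,0],[0,42,52,0],[0,42,46,0],[0,42,40,0],[0,42,40,0]]' | grep -E "pos|force"; python3 -m creep '[[0,0,-5,0],[0,0,-10,0],[0,0,-15,0],[0,0,-20,0],[0,0,-24,0],[0,0,-24,0]]'| grep -E "pos|force";python3 -m creep '[[0,0,-4,0],[0,0,-8,0],[0,0,-12,0],[0,0,-16,0],[0,0,-16,0]]'| grep -E "pos|force"
python3 - <<'E'
from h import *
print(bar(bot.get_obs()["tool_pos"]))
E
```

```text
tool_pos: [0.5299, -0.1131, 0.0092]
force: [-0.1, 0.7, -2.0]
tool_pos: [0.5254, -0.09, 0.0092]
force: [-0.0, -1.0, -2.5]
tool_pos: [0.5223, -0.0743, 0.0092]
force: [-0.5, 0.0, -1.9]
[-40.13170641 -70.38305078]
```

```bash
python3 -m creep '[[0,0,20,0],[0,0,40,0],[0,0,60,0],[0,0,60,0],[0,42,60,0],[0,84,60,0],[0,84,60,0],[0,84,52,0],[0,84,46,0],[0,84,40,0],[0,84,40,0]]' | grep -E "pos|force"; python3 -m creep '[[0,0,-5,0],[0,0,-10,0],[0,0,-15,0],[0,0,-20,0],[0,0,-24,0],[0,0,-24,0]]'| grep -E "pos|force";python3 -m creep '[[0,0,-4,0],[0,0,-8,0],[0,0,-12,0],[0,0,-16,0],[0,0,-16,0]]'| grep -E "pos|force"
python3 - <<'E'
from h import *
print(bar(bot.get_obs()["tool_pos"]))
E
```

```text
tool_pos: [0.6123, -0.0965, 0.0093]
force: [0.7, 0.0, -1.6]
tool_pos: [0.6078, -0.0735, 0.0091]
force: [-0.0, -1.3, -1.7]
tool_pos: [0.6046, -0.0577, 0.0091]
force: [-0.6, -0.2, -0.7]
[ 43.86178144 -70.27737691]
```

```bash
python3 -m creep '[[0,0,20,0],[0,0,40,0],[0,0,60,0],[0,0,75,0],[-20,0,75,0],[-20,0,75,0],[-20,0,75,0]]'
python3 - <<'E'
from h import *
plan([.540,-.304,-.0045],.1977)
E
```

```text
clock: 42.35
tool_pos: [0.6197, -0.1306, 0.0295]
tool_rot: [2.265, 1.57, 0.892]
force: [-0.3, 0.5, -1.6]
opening: 0.142
shift [33.8, -112.4, 154.3] turn 0.001 jaw yaw 0.199 j7 0.7 down [0.001, 0.001, -1.0]
```

```bash
python3 -m creep '[[0,-40,50,0],[0,-80,100,0],[0,-112,154,0],[0,-112,154,0],[0,-112,154,0],[20,-112,154,0],[29,-112,154,0],[32,-112,154,0],[34,-112,154,0],[34,-112,154,0],[34,-112,154,0]]'| grep -E "pos|force"; python3 -m creep '[[0,0,0,0],[0,0,0,0],[0,0,0,0]]' 40 | grep -E "pos|force"; python3 -m creep '[[-40,0,0,0],[-80,0,0,0],[-130,0,0,0],[-130,0,0,0],[-130,0,0,0]]'
python3 - <<'E'
from h import *
a=np.mean([bot.grab_frame("top") for _ in range(3)],axis=0).astype(np.uint8); h=cv2.cvtColor(a,cv2.COLOR_RGB2HSV)
s=h[...,1].astype(int)
c=cv2.resize(a[195:335,225:295],None,fx=4.2,fy=4.2,interpolation=cv2.INTER_CUBIC)
b=bot.grab_frame("scene"); d=cv2.resize(b[220:320,190:340],None,fx=3,fy=3,interpolation=cv2.INTER_CUBIC)
e=cv2.resize(a[225:305,55:190],None,fx=3.3,fy=3.3,interpolation=cv2.INTER_CUBIC)
o=np.zeros((590,760,3),np.uint8);o[:588,:294]=c;o[:300,300:750]=d;o[310:310+264,300:745]=e[:264,:445];cv2.imwrite("pics/q3.png",o[:,:,::-1])
m=np.zeros(s.shape,np.uint8); m[205:330,225:300]=(s[205:330,225:300]<75)
P=[]
for y,x in zip(*np.where(m)):
    q=bar(onz("top",x,y,.014)); 
    if q[1]>31 and abs(q[0])<110: P.append((q[0],q[1]))
P=np.array(P); 
from scipy.cluster.hierarchy import fcluster,linkage
l=fcluster(linkage(P),4,'distance')
for i in set(l):
    Q=P[l==i]
    if len(Q)>15: r=cv2.minAreaRect(Q.astype(np.float32)); print(len(Q),"v",Q[:,1].min().round(1),Q[:,1].max().round(1),"rect",np.round(r[0],1),np.round(r[1],1),round(r[2],1))
E
```

```text
tool_pos: [0.5399, -0.3051, -0.0044]
force: [-0.1, -0.1, -2.0]
tool_pos: [0.5398, -0.305, -0.0046]
force: [0.0, -0.1, -0.0]
clock: 44.72
tool_pos: [0.5396, -0.3046, 0.125]
tool_rot: [2.621, 1.57, 1.248]
force: [-0.5, 0.4, -0.2]
opening: 0.395
58 v 37.7 54.8 rect [39.4 46.5] [19.3 15.9] 6.8
65 v 31.0 52.3 rect [-83.7  41.6] [21.2 15.1] 88.7
54 v 37.9 55.3 rect [-37.3  46. ] [16.  16.1] 78.7
```

View pics/q3.png

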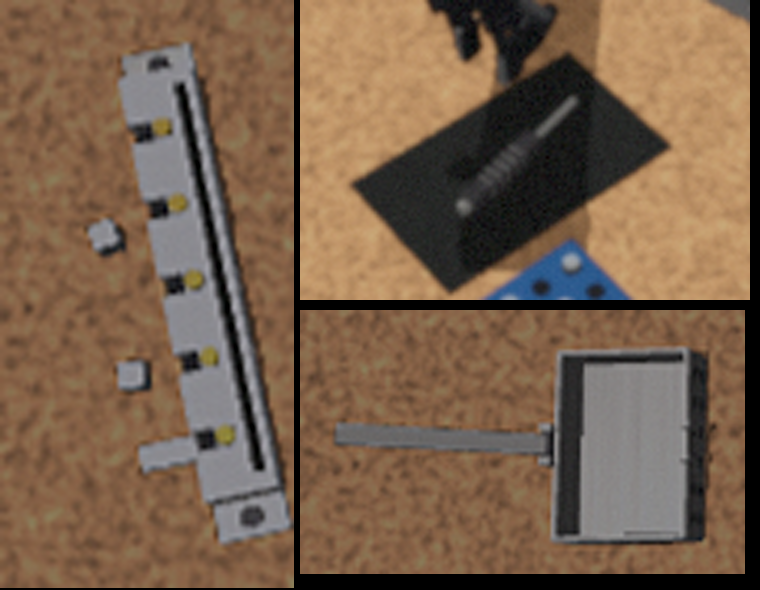

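Pins 4 and 2 now stand upright, clear of the bar, at q3 crop (105,237) and (133,375). Pin 1 lies flat with its outer end at (142,455). The punch is on the mat, and the basket is open with its swing bar out to +y. Now I compute pin centres, basket and bail.

Run:
```python
from h import *
a=np.mean([bot.grab_frame("top") for _ in range(3)],axis=0).astype(np.uint8); h=cv2.cvtColor(a,cv2.COLOR_RGB2HSV); s=h[...,1].astype(int); V=h[...,2].astype(int)
for nm,(x0,y0,x1,y1),z in (("p4",(243,243,257,259),.032),("p2",(249,276,264,291),.032),("p1",(254,296,275,312),.014)):
    m=(s[y0:y1,x0:x1]<60)&(V[y0:y1,x0:x1]>115); ys,xs=np.where(m)
    P=np.array([onz("top",x+x0,y+y0,z)[:2] for x,y in zip(xs,ys)])*1000
    if nm=="p1": P=P[[bar(p/1000)[1]>25 for p in P]]
    r=cv2.minAreaRect(P.astype(np.float32)); print(nm,len(P),np.round(P.mean(0),1),"bar",bar(P.mean(0)/1000).round(1),"size",np.round(r[1],1),"ang",round(r[2],1), "vmax",max(bar(p/1000)[1] for p in P).round(1))
for n,p in dict(TL=(133.8,237.7),TR=(173.2,236.2),BL=(132.3,294.7),BR=(172.6,294.7)).items(): print(n,(onz("top",*p,.045)*1000).round(1))
for z in(.05,.08,.1,.12): print("bail end",z,(onz("top",55+35/3.3,225+(434-310)/3.3,z)*1000).round(0),"root",(onz("top",55+245/3.3,225+(443-310)/3.3,.048)*1000).round(0))
print(V[244:258,243:258]); plan([.5,.1,.1],.1977)
```

```text
p4 36 [576.6  55.4] bar [38.6 46.1] size [13.7 12.8] ang 18.2 vmax 52.6
p2 37 [500.6  40.4] bar [-38.9  46.3] size [13.5 11.2] ang 0.0 vmax 53.1
p1 72 [459.1  24.2] bar [-82.7  38.6] size [12.9 27.1] ang 10.0 vmax 52.3
TL [608.9 312.6  45. ]
TR [610.4 223.9  45. ]
BL [480.7 311.4  45. ]
BR [478.8 222.1  45. ]
bail end 0.05 [555. 461.  50.] root [546. 319.  48.]
bail end 0.08 [551. 446.  80.] root [546. 319.  48.]
bail end 0.1 [548. 436. 100.] root [546. 319.  48.]
bail end 0.12 [546. 426. 120.] root [546. 319.  48.]
[[117 114 112 106  97 102 113 123 127 123 125 134 136 131 127]
 [121 116 122 125 120 120 126 134 127 123 126 137 138 137 141]
 [133 129 122 125 129 137 143 122 112 129 134 137 140 140 137]
 [124 126 117 110 110 123 137 130  96 130 143 140 140 136 140]
 [112 118 106 109 122 129 146 153 144 101 105 138 139 131 131]
 [128 133  91 121 148 147 144 147 157  79  53  98 133 130 122]
 [138 144 123 141 151 144 145 145 154  99  47  61 116 130 128]
 [129 134 139 142 145 145 144 144 149 147  79  52 111 123 130]
 [123 124 126 116 137 147 148 152 158 128  66  47 116 129 128]
 [135 131 126 117 142 158 127 101 108  67  35  37 120 143 135]
 [138 138 138 135 127 109  73  29  33  33  63  62 119 142 138]
 [135 137 138 141 130 100  49  43  67 110 124 110 119 139 140]
 [138 137 138 139 141 134 104 105 122 141 144 125 123 133 138]
 [136 138 138 138 140 138 129 131 142 139 141 134 134 137 137]]
shift [24.6, 40.7, -404.6] turn -0.001 jaw yaw 0.197 j7 0.96 down [-0.001, 0.0, -1.0]
```

Run:
```python
from h import *
plan([.5766,.0554,.06],.262)
```

```text
shift [64.5, 107.1, -345.8] turn -0.065 jaw yaw 0.197 j7 0.96 down [-0.001, 0.0, -1.0]
```

```bash
python3 -m creep '[[0,20,-60,0],[0,40,-120,0],[0,60,-180,0],[0,80,-240,-0.065],[0,100,-300,-0.065],[0,107,-346,-0.065],[0,107,-346,-0.065],[30,107,-346,-0.065],[64,107,-346,-0.065],[64,107,-346,-0.065],[64,107,-346,-0.065]]' 38 60
python3 - <<'E'
from h import *
plan([.5766,.0554,-.008],.262)
E
```

```text
clock: 46.45
tool_pos: [0.5775, 0.0544, 0.0623]
tool_rot: [0.899, 1.57, -0.411]
force: [0.5, -0.3, -0.3]
opening: 0.386
shift [70.3, -0.7, -1.2] turn -0.001 jaw yaw 0.261 j7 0.4 down [0.001, -0.0, -1.0]
```

```bash
python3 -m creep '[[35,-1,-1,0],[58,-1,-1,0],[68,-1,-1,0],[69,-1,-1,0],[69,-1,-1,0]]' | grep -E "pos|force"; python3 -m creep '[[0,0,0,0],[0,0,0,0],[0,0,0,0],[0,0,0,0],[0,0,0,0]]' 3 50; python3 -m creep '[[-40,0,0,0],[-80,0,0,0],[-95,0,0,0],[-95,0,0,0]]'
python3 - <<'E'
from h import *
plan([.515,.262,.085],0.01)
E
```

```text
tool_pos: [0.5766, 0.056, -0.0065]
force: [0.4, 0.8, -0.4]
clock: 47.7
tool_pos: [0.5764, 0.0561, -0.0067]
tool_rot: [1.627, 1.569, 0.319]
force: [-1.1, -0.6, 6.3]
opening: 0.15
clock: 48.2
tool_pos: [0.5762, 0.0563, 0.0879]
tool_rot: [1.741, 1.569, 0.432]
force: [-0.1, 0.1, -1.6]
opening: 0.146
shift [2.9, -5.7, -214.5] turn 0.252 jaw yaw 0.262 j7 0.38 down [0.002, 0.001, -1.0]
```

```bash
python3 -m creep '[[0,-2,-60,0.1],[0,-4,-120,0.2],[0,-6,-180,0.252],[0,-6,-214,0.252],[0,-6,-214,0.252],[40,-6,-214,0.252],[70,-6,-214,0.252],[84,-6,-214,0.252],[87,-6,-214,0.252],[87,-6,-214,0.252]]'; python3 -m creep '[[0,0,0,0],[0,0,0,0],[0,0,0,0]]' 30; python3 -m creep '[[-40,0,0,0],[-80,0,0,0],[-80,0,0,0],[-80,0,0,0]]' 38;python3 - <<'E'
from h import *
plan([.5006,.0404,.07],.06)
E
```

```text
clock: 49.45
tool_pos: [0.5151, 0.261, 0.0008]
tool_rot: [1.871, 1.57, 0.31]
force: [-0.2, 0.4, 0.1]
opening: 0.15
clock: 49.82
tool_pos: [0.5146, 0.2615, 0.0006]
tool_rot: [2.44, 1.57, 0.88]
force: [0.2, -0.0, 0.1]
opening: 0.303
clock: 50.32
tool_pos: [0.514, 0.2614, 0.0798]
tool_rot: [-1.907, 1.57, 2.816]
force: [-0.4, 0.0, -0.2]
opening: 0.383
shift [9.8, -15.7, 220.8] turn -0.05 jaw yaw 0.01 j7 -0.23 down [-0.001, 0.0, -1.0]
```

```bash
python3 -m creep '[[0,-4,60,0],[0,-8,120,0],[0,-16,180,-0.05],[0,-16,221,-0.05],[0,-16,221,-0.05],[20,-16,221,-0.05],[20,-16,221,-0.05],[20,-16,221,-0.05]]' 38 50
python3 - <<'E'
from h import *
plan([.5006,.0404,-.008],.06)
E
```

```text
clock: 51.32
tool_pos: [0.5005, 0.0406, 0.0601]
tool_rot: [-1.013, 1.57, -2.523]
force: [0.1, -0.1, -0.5]
opening: 0.38
shift [68.1, 0.2, 0.2] turn 0.001 jaw yaw 0.061 j7 0.18 down [-0.001, -0.001, -1.0]
```

```bash
python3 -m creep '[[35,0,0,0],[58,0,0,0],[67,0,0,0],[67,0,0,0],[67,0,0,0]]' | grep -E "pos|force"; python3 -m creep '[[0,0,0,0],[0,0,0,0],[0,0,0,0],[0,0,0,0],[0,0,0,0]]' 3 50; python3 -m creep '[[-40,0,0,0],[-80,0,0,0],[-95,0,0,0],[-95,0,0,0],[-95,0,0,0]]'
python3 - <<'E'
from h import *
plan([.575,.262,.085],0.01)
E
```

```text
tool_pos: [0.5015, 0.0402, -0.0058]
force: [-0.7, 0.8, -0.5]
clock: 52.58
tool_pos: [0.5013, 0.0402, -0.0059]
tool_rot: [2.033, 1.569, 0.522]
force: [-0.4, 0.1, 6.3]
opening: 0.147
clock: 53.2
tool_pos: [0.4997, 0.0402, 0.087]
tool_rot: [-1.486, 1.569, -2.996]
force: [0.2, 0.3, -0.7]
opening: 0.146
shift [1.8, 88.5, -216.8] turn 0.05 jaw yaw 0.06 j7 0.15 down [-0.002, -0.0, -1.0]
```

```bash
python3 -m creep '[[0,20,-55,0],[0,45,-110,0],[0,70,-165,0],[0,88,-217,0.05],[0,88,-217,0.05],[40,88,-217,0.05],[70,88,-217,0.05],[82,88,-217,0.05],[86,88,-217,0.05],[86,88,-217,0.05]]'; python3 -m creep '[[0,0,0,0],[0,0,0,0],[0,0,0,0]]' 30; python3 -m creep '[[-40,0,0,0],[-80,0,0,0],[-80,0,0,0],[-80,0,0,0]]' 38;python3 - <<'E'
from h import *
plan([.4592,.0236,.06],.18)
a=bot.grab_frame("top"); cv2.imwrite("pics/r1.png",cv2.resize(a[225:305,120:200],None,fx=6,fy=6,interpolation=cv2.INTER_CUBIC)[:,:,::-1])
E
```

```text
clock: 54.45
tool_pos: [0.5759, 0.2618, 0.0028]
tool_rot: [1.821, 1.57, 0.26]
force: [-0.1, 0.3, 0.2]
opening: 0.149
clock: 54.82
tool_pos: [0.5757, 0.2622, 0.0027]
tool_rot: [2.215, 1.57, 0.655]
force: [-0.2, 0.0, 0.6]
opening: 0.301
clock: 55.32
tool_pos: [0.5751, 0.2621, 0.0819]
tool_rot: [-2.107, 1.57, 2.615]
force: [0.4, -0.6, -0.7]
opening: 0.373
shift [21.9, -118.4, 237.3] turn -0.17 jaw yaw 0.01 j7 -0.16 down [-0.0, 0.0, -1.0]
```

```bash
python3 - <<'E'
from h import *
a=np.mean([bot.grab_frame("top") for _ in range(3)],axis=0).astype(np.uint8); h=cv2.cvtColor(a,cv2.COLOR_RGB2HSV); s=h[...,1].astype(int); V=h[...,2].astype(int)
x0,y0,x1,y1,z=254,290,275,312,.014
m=(s[y0:y1,x0:x1]<60)&(V[y0:y1,x0:x1]>115); ys,xs=np.where(m)
P=np.array([onz("top",x+x0,y+y0,z)[:2] for x,y in zip(xs,ys)])*1000
B=np.array([bar(p/1000) for p in P]); P=P[B[:,1]>25];B=B[B[:,1]>25]
print(len(P),P.mean(0),B.mean(0),B.max(0),B.min(0),cv2.minAreaRect(P.astype(np.float32)))
E
python3 -m creep '[[0,-20,60,0],[0,-60,120,0],[0,-100,180,-0.17],[0,-118,237,-0.17],[0,-118,237,-0.17],[20,-118,237,-0.17],[20,-118,237,-0.17],[20,-118,237,-0.17]]' 38 50
python3 - <<'E'
from h import *
plan([.4592,.0236,-.014],.18)
E
```

```text
76 [458.69623534  24.05343133] [-83.150642    38.54397917] [-76.13635227  52.26932938] [-91.13976849  25.22150604] ((458.2590637207031, 24.108505249023438), (14.65715503692627, 27.0678653717041), 10.047447204589844)
clock: 56.52
tool_pos: [0.4601, 0.0242, 0.0624]
tool_rot: [-0.478, 1.57, -1.868]
force: [-0.3, -0.3, 0.7]
opening: 0.38
shift [76.4, -1.0, 0.3] turn 0.001 jaw yaw 0.181 j7 0.26 down [-0.0, -0.001, -1.0]
```

```bash
python3 -m creep '[[35,-1,0,0],[62,-1,0,0],[72,-1,0,0],[74,-1,0,0],[74,-1,0,0],[74,-1,0,0]]' | grep -E "pos|force"; python3 -m creep '[[0,0,0,0],[0,0,0,0],[0,0,0,0],[0,0,0,0],[0,0,0,0]]' 3 50; python3 -m creep '[[-40,0,0,0],[-80,0,0,0],[-100,0,0,0],[-100,0,0,0],[-100,0,0,0]]'
python3 - <<'E'
from h import *
plan([.545,.262,.085],0.01)
E
```

```text
tool_pos: [0.4596, 0.0238, -0.011]
force: [-0.0, -0.1, 0.1]
clock: 57.9
tool_pos: [0.4592, 0.0238, -0.0112]
tool_rot: [2.245, 1.57, 0.854]
force: [-2.0, 0.6, 7.2]
opening: 0.138
clock: 58.52
tool_pos: [0.4583, 0.0238, 0.0875]
tool_rot: [-1.873, 1.57, 3.02]
force: [-1.0, -0.3, -1.2]
opening: 0.14
shift [2.4, 128.1, -218.8] turn 0.17 jaw yaw 0.18 j7 0.23 down [-0.001, 0.0, -1.0]
```

```bash
python3 -m creep '[[0,35,-55,0],[0,65,-110,0],[0,100,-170,0.1],[0,132,-220,0.17],[0,132,-241,0.17],[0,132,-241,0.17],[40,132,-241,0.17],[70,132,-241,0.17],[86,132,-241,0.17],[92,132,-241,0.17],[92,132,-241,0.17]]'; python3 -m creep '[[0,0,0,0],[0,0,0,0],[0,0,0,0]]' 30; python3 -m creep '[[-40,0,0,0],[-90,0,0,0],[-110,0,0,0],[-110,0,0,0]]' ;python3 - <<'E'
from h import *
st()
a=bot.grab_frame("top"); b=bot.grab_frame("scene"); o=np.zeros((480,800,3),np.uint8); o[:,:480]=cv2.resize(a[225:305,120:200],None,fx=6,fy=6,interpolation=cv2.INTER_CUBIC)
o[:320,480:]=cv2.resize(b[140:204,375:439],None,fx=5,fy=5,interpolation=cv2.INTER_CUBIC); cv2.imwrite("pics/r2.png",o[:,:,::-1])
h=cv2.cvtColor(a,cv2.COLOR_RGB2HSV)[...,2]; print(a[236:296,132:174].mean())
E
```

```text
clock: 59.9
tool_pos: [0.546, 0.284, -0.0035]
tool_rot: [1.58, 1.57, 0.018]
force: [0.2, 0.8, -0.6]
opening: 0.143
clock: 60.28
tool_pos: [0.5458, 0.2846, -0.0033]
tool_rot: [2.381, 1.57, 0.82]
force: [-0.1, 0.6, -0.2]
opening: 0.301
clock: 60.78
tool_pos: [0.5464, 0.2849, 0.1077]
tool_rot: [2.279, 1.568, 0.719]
force: [-0.1, -0.0, -1.6]
opening: 0.301
{'clock': 60.775, 'tool_pos': [0.5464, 0.2849, 0.1077], 'tool_rot': [2.2791, 1.5678, 0.7186], 'force': [-0.1263, -0.0361, -1.5507], 'opening': 0.3013}
79.6941798941799
```

```bash
python3 -m creep '[[-50,1,0,0],[-50,1,-60,0],[-50,1,-120,0],[-50,1,-133,0],[-50,1,-133,0],[-50,1,-133,0]]' 40 30
python3 - <<'E'
from h import *
plan([.5475,.418,.081],0.01)
a=np.mean([bot.grab_frame("top") for _ in range(2)],axis=0).astype(np.uint8)
b=bot.grab_frame("scene"); o=np.zeros((480,800,3),np.uint8); o[:,:480]=cv2.resize(a[225:305,120:200],None,fx=6,fy=6,interpolation=cv2.INTER_CUBIC)
o[:400,480:]=cv2.resize(b[115:195,385:449],None,fx=5,fy=5,interpolation=cv2.INTER_CUBIC); cv2.imwrite("pics/r3.png",o[:,:,::-1])
E
```

```text
clock: 61.62
tool_pos: [0.5458, 0.4148, 0.1554]
tool_rot: [-0.323, 1.569, -1.886]
force: [0.1, -1.1, -0.1]
opening: 0.396
shift [74.4, 1.7, -3.3] turn -0.003 jaw yaw 0.007 j7 -0.41 down [-0.001, -0.002, -1.0]
```

View pics/r3.png

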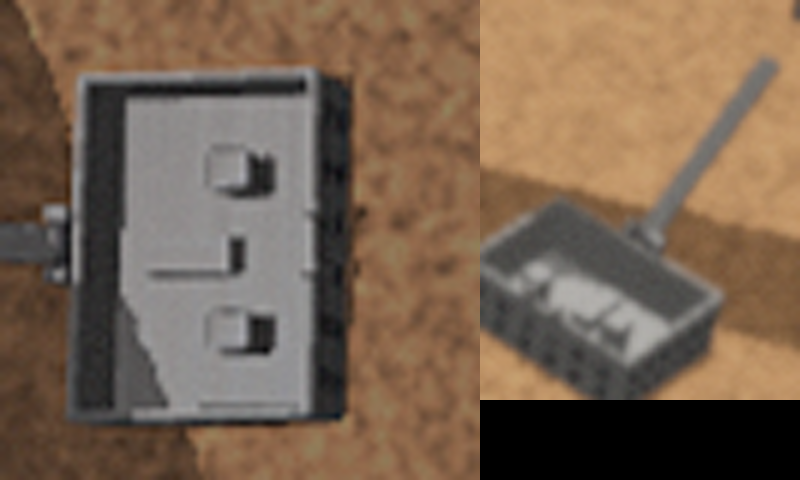

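All three pins are in the basket: two upright at (230,170) and (230,330), one lying at (190,255). I'll triangulate the bail end before gripping.

```bash
python3 - <<'E'
from h import *
p=two((65.6,262.6),(443,127.5)); print(p.round(4)); d=p-[.5455,.3153,.048]; print(np.linalg.norm(d),np.arctan2(d[2],-d[1]))
E
python3 -m creep '[[0,2,-3,0],[40,2,-3,0],[65,2,-3,0],[74,2,-3,0],[74,2,-3,0],[74,2,-3,0]]'
```

```text
[0.5447 0.4228 0.1267]
0.1332410945474812 2.5098318497603485
clock: 62.52
tool_pos: [0.5481, 0.4207, 0.0837]
tool_rot: [2.162, 1.569, 0.601]
force: [-0.5, 0.8, 0.1]
opening: 0.398
```

```bash
python3 -m creep '[[-4,-1,8,0],[-4,-1,8,0],[-4,-1,8,0]]' | grep pos;  python3 -m creep '[[0,0,0,0],[0,0,0,0],[0,0,0,0],[0,0,0,0],[0,0,0,0]]' 3 40
python3 - <<'E'
from h import *
plan([.5475,.418,.081],0.01)
t=bot.get_obs()["tool_pos"]
for th in (2.51,2.3,2.1,1.9,1.7,1.57,1.4,1.2,1.0,.8,.6,.4,.2,.05,0):
    y=.3153-.12*np.cos(th); z=.048+.12*np.sin(th); y0=.3153-.12*np.cos(2.51); z0=.048+.12*np.sin(2.51)
    print(th,"row",round(-(z-z0)*1000),0,round(-(y-y0)*1000))
E
```

```text
tool_pos: [0.5464, 0.4124, 0.0867]
clock: 63.52
tool_pos: [0.5463, 0.4126, 0.0862]
tool_rot: [2.48, 1.57, 0.92]
force: [0.9, 1.7, 0.3]
opening: 0.152
shift [5.2, 1.2, -5.4] turn 0.0 jaw yaw 0.01 j7 -0.38 down [0.0, 0.0, -1.0]
2.51 row 0 0 0
2.3 row -19 0 17
2.1 row -33 0 36
1.9 row -43 0 58
1.7 row -48 0 81
1.57 row -49 0 97
1.4 row -47 0 117
1.2 row -41 0 140
1.0 row -30 0 162
0.8 row -15 0 180
0.6 row 3 0 196
0.4 row 24 0 207
0.2 row 47 0 214
0.05 row 65 0 217
0 row 71 0 217
```

```bash
python3 -m creep '[[-10,0,8,0],[-19,0,17,0],[-26,0,26,0],[-33,0,36,0],[-38,0,46,0],[-43,0,58,0],[-46,0,69,0],[-48,0,81,0],[-49,0,97,0],[-48,0,107,0],[-47,0,117,0],[-47,0,117,0]]'; python3 -m creep '[[3,0,12,0],[6,0,23,0],[11,0,34,0],[17,0,45,0],[24,0,55,0],[32,0,63,0],[41,0,72,0],[50,0,79,0],[60,0,85,0],[71,0,90,0],[82,0,94,0],[94,0,97,0],[94,0,97,0]]'
```

```text
clock: 65.03
tool_pos: [0.547, 0.2953, 0.134]
tool_rot: [-2.702, 1.569, 2.02]
force: [-4.2, 1.4, -1.9]
opening: 0.151
clock: 66.65
tool_pos: [0.5475, 0.1952, 0.0391]
tool_rot: [-0.763, 1.567, -2.326]
force: [-8.9, -5.3, 3.2]
opening: 0.148
```

```bash
python3 -m creep '[[8,-2,1,0],[14,-3,2,0],[19,-3,3,0],[22,-3,3,0],[22,-3,3,0]]'; python3 -m creep '[[2,0,0,0],[2,0,0,0]]';python3 -m creep '[[2,0,0,0],[2,0,0,0]]'
```

```text
clock: 67.28
tool_pos: [0.5473, 0.1928, 0.0185]
tool_rot: [1.0, 1.567, -0.563]
force: [0.5, -7.0, 1.0]
opening: 0.152
clock: 67.53
tool_pos: [0.5474, 0.1927, 0.0166]
tool_rot: [1.01, 1.567, -0.553]
force: [1.2, -6.6, 0.9]
opening: 0.152
clock: 67.78
tool_pos: [0.5474, 0.1928, 0.0145]
tool_rot: [1.03, 1.567, -0.534]
force: [0.5, -6.4, 1.4]
opening: 0.149
```

```bash
python3 -m creep '[[0,0,0,0],[0,0,0,0],[0,0,0,0]]' 30; python3 -m creep '[[-20,0,0,0],[-50,0,0,0],[-60,0,0,0],[-60,0,0,0],[-60,0,0,0],[-60,0,0,0]]' 0;  python3 -m creep '[[20,0,0,0],[36,0,0,0],[36,0,0,0]]';python3 -m creep '[[2,0,0,0],[2,0,0,0],[2,0,0,0]]';python3 -m creep '[[2,0,0,0],[2,0,0,0],[2,0,0,0]]';python3 -m creep '[[2,0,0,0],[2,0,0,0],[2,0,0,0]]'
```

```text
clock: 68.15
tool_pos: [0.5456, 0.1958, 0.0134]
tool_rot: [2.309, 1.57, 0.749]
force: [-0.5, 0.1, 0.4]
opening: 0.299
clock: 68.9
tool_pos: [0.547, 0.2051, 0.0742]
tool_rot: [2.582, 1.56, 1.03]
force: [13.0, 25.3, -15.0]
opening: 0.146
clock: 69.28
tool_pos: [0.5472, 0.1914, 0.0372]
tool_rot: [0.608, 1.566, -0.957]
force: [5.5, -7.0, 1.2]
opening: 0.144
clock: 69.65
tool_pos: [0.5472, 0.1912, 0.036]
tool_rot: [0.641, 1.566, -0.924]
force: [4.0, -8.0, 2.1]
opening: 0.146
clock: 70.03
tool_pos: [0.5472, 0.1909, 0.034]
tool_rot: [0.577, 1.566, -0.988]
force: [3.5, -8.0, 2.1]
opening: 0.144
clock: 70.4
tool_pos: [0.5472, 0.1905, 0.0319]
tool_rot: [0.526, 1.566, -1.04]
force: [4.0, -11.4, 2.4]
opening: 0.146
```

The fingers shut as the rise began and caught the bar again. I'll swing it back down, release, rise first, then shut.

```bash
python3 -m creep '[[5,0,-2,0],[10,0,-3,0],[15,0,-3,0],[19,0,-3,0],[19,0,-3,0]]'; python3 -m creep '[[0,0,0,0],[0,0,0,0],[0,0,0,0],[0,0,0,0]]' 45; python3 -m creep '[[-20,0,0,0],[-50,0,0,0],[-70,0,0,0],[-70,0,0,0]]'; python3 -m creep '[[0,0,0,0],[0,0,0,0],[0,0,0,0],[0,0,0,0],[0,0,0,0]]' 0; python3 -m creep '[[25,0,0,0],[40,0,0,0],[46,0,0,0],[46,0,0,0]]'
```

```text
clock: 71.03
tool_pos: [0.5471, 0.1911, 0.0125]
tool_rot: [0.274, 1.564, -1.293]
force: [4.4, -15.7, 1.2]
opening: 0.145
clock: 71.53
tool_pos: [0.5452, 0.1988, 0.0122]
tool_rot: [-2.175, 1.57, 2.549]
force: [-0.0, -0.4, -0.3]
opening: 0.447
clock: 72.03
tool_pos: [0.5467, 0.1988, 0.0845]
tool_rot: [2.12, 1.567, 0.559]
force: [-0.6, -0.1, -0.2]
opening: 0.448
clock: 72.65
tool_pos: [0.5454, 0.1983, 0.082]
tool_rot: [-0.721, 1.57, -2.282]
force: [-0.7, 0.7, 0.2]
opening: -0.003
clock: 73.15
tool_pos: [0.5454, 0.1982, 0.036]
tool_rot: [-0.795, 1.57, -2.356]
force: [0.2, 0.2, 0.3]
opening: -0.002
```

```bash
for i in 1; do python3 -m creep '[[2,0,0,0],[2,0,0,0]]';python3 -m creep '[[2,0,0,0],[2,0,0,0]]';python3 -m creep '[[2,0,0,0],[2,0,0,0]]';python3 -m creep '[[1,0,0,0],[1,0,0,0]]'; done | grep -E "pos|force"
```

```text
tool_pos: [0.5457, 0.1985, 0.0346]
force: [-0.5, 0.5, 0.1]
tool_pos: [0.5458, 0.1985, 0.0329]
force: [-2.1, 0.4, 5.4]
tool_pos: [0.5461, 0.1985, 0.0324]
force: [-7.6, -1.5, 20.0]
tool_pos: [0.5462, 0.1985, 0.0321]
force: [-10.7, -2.2, 26.7]
```

Solid stop at tip height 0.051 m, which is the top of the closed bar, and it holds at 27 N. Retreating and checking.

```bash
python3 -m creep '[[-60,0,0,0],[-120,0,0,0],[-150,0,0,0],[-150,0,-60,0],[-150,-40,-120,0],[-150,-80,-180,0],[-150,-120,-230,0],[-150,-150,-260,0],[-150,-150,-260,0],[-150,-150,-260,0]]'
python3 - <<'E'
from h import *
a=bot.grab_frame("top"); b=bot.grab_frame("scene"); o=np.zeros((600,800,3),np.uint8)
o[:280,:800]=cv2.resize(a[140:336,120:680][:, :520],(800,302))[:280]
o[285:585,:400]=cv2.resize(a[225:300,110:210],None,fx=4,fy=4,interpolation=cv2.INTER_CUBIC)
o[285:600,400:]=cv2.resize(b[145:303,215:455],(400,263)).repeat(1,0)[:315] if 0 else cv2.resize(b[145:334,215:455],(400,315))
cv2.imwrite("pics/f1.png",o[:,:,::-1]); cv2.imwrite("pics/f_top.png",a[:,:,::-1])
E
```

```text
clock: 75.4
tool_pos: [0.3928, 0.4567, 0.1791]
tool_rot: [0.439, 1.57, -1.121]
force: [0.4, -0.8, 0.0]
opening: 0.001
```

View pics/f1.png

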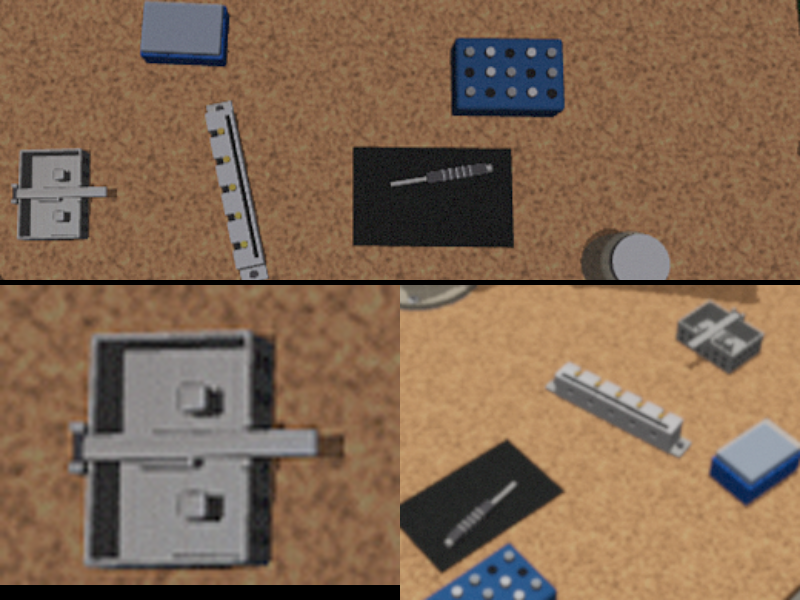

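```bash
python3 -c "
from bench import bot; print(bot.job_done())"
```

```text
the job is handed in; nothing more can be done
None
```

The job is done and handed in at about 75 s. Three pins were in the bar, in holes 1, 2 and 4. I drove them out with the punch, put all three in the basket, and swung the basket's bar closed.

**Last checks**
- **Clamp bar:** all five slots look dark (empty) in the final top view.
- **Pins:** I saw all three in the basket before closing it, two upright and one flat. In the last picture the closed bar covers most of the flat one.
- **Swing bar:** it lies level across the basket in its fork. Pressing with the shut fingers, I hit a firm stop at 51 mm, the height of the closed bar's top, and it held at 27 N.
- **Punch:** it is wholly on the mat, though it sits a little away from where I set it down; it was probably knocked while I was away.
- **Other objects:** the jar, tip box and ice box look untouched.

**What went wrong or disagreed along the way**
- **Tool height:** the reported tool height did not match the stated fingertip length. Touching the mat showed the fingertips about 32 mm higher than expected, so the first grasp of the punch missed. I worked from the touched height after that.
- **First drive:** it left the pins leaning on the lips of their bores. I fetched the punch again and drove them out fully.
- **Closing the bar:** the fingers caught the bar once as I backed away and lifted it. I swung it down again and released it cleanly.

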